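# Tong the limes into a tote and stack its lid tote on top

## Task

Take the sprung tongs out of their caddy and, gripping each lime in the tips, move every lime on the draining tray into the open lower tote, all lying on its floor in one layer; the gripper itself must not touch the fruit. Stand the tongs back upright in the caddy, and put the other tote on top of the lower one, lifted by its bar and turned so that its lugs sit on the rim and it stacks squarely and level instead of nesting down onto the limes. Leave the lower tote about where it is, and leave the jigger, the shot glass and the salt jar alone.

Things in the scene. Friction and masses are not known exactly. Their poses are not given: they have to be found in the camera images.
- lime_a: a washed lime, 51 x 42 x 42 mm (long axis = its x axis), 50 g; it lies on the draining tray and can roll. May be absent. Origin: middle of its underside as it first lay, 21 mm below its centre in its own frame (it turns with the fruit; use the _center point for where it is)
- lime_a_center (a point): centre of that lime
- lime_b: a washed lime, 51 x 42 x 42 mm (long axis = its x axis), 50 g; it lies on the draining tray and can roll. May be absent. Origin: middle of its underside as it first lay, 21 mm below its centre in its own frame (it turns with the fruit; use the _center point for where it is)
- lime_b_center (a point): centre of that lime
- lime_c: a washed lime, 51 x 42 x 42 mm (long axis = its x axis), 50 g; it lies on the draining tray and can roll. May be absent. Origin: middle of its underside as it first lay, 21 mm below its centre in its own frame (it turns with the fruit; use the _center point for where it is)
- lime_c_center (a point): centre of that lime
- lime_d: a washed lime, 51 x 42 x 42 mm (long axis = its x axis), 50 g; it lies on the draining tray and can roll. May be absent. Origin: middle of its underside as it first lay, 21 mm below its centre in its own frame (it turns with the fruit; use the _center point for where it is)
- lime_d_center (a point): centre of that lime
- tray: low aluminium draining tray, 190 (x) x 300 (y) mm, rim 11 mm high and 4 mm thick, floor top 4 mm above the worktop; fixed; origin: centre of its underside
- caddy: upright wooden caddy in which the tongs stand, fixed; a narrow well 106 mm long (local x) and 29 mm wide (local y), walls 6 mm thick, rim 59 mm and well floor 4 mm above the worktop, foot 124 x 56 mm; origin: centre of its underside
- tongs: sprung steel tongs, 129 mm long, 100 g, standing in the caddy bow up, tips down. Origin: in the bow, midway between the two arm hinges, 118.5 mm above the tip ends (122.5 mm above the worktop in the caddy). z points up to the bow, which ends 10 mm above the origin; the arms open and shut along local y (along the caddy's x) and are 20 mm wide along local x
- tongs_grips (a point): midway between the two round black finger grips (20 mm wide, 12 mm diameter, on the outsides of the arms), 38 mm below the origin: put the TCP here from above, closing along local y. Over the grips it measures 65 mm relaxed (tip gap 75 mm); pressed to 60 mm the tip gap is 60, at 54 mm 42, at 51 mm 34. The spring presses back with 5 to 8 N per finger
- tongs_tips (a point): midway between the two tip pads, 71 mm below tongs_grips and 10 (relaxed) to 13 mm (shut on a lime) above the tip ends. Each pad is ribbed rubber, 26 mm tall, 20 mm wide (local x); relaxed, the tips measure 90 mm over their outsides
- tongs_left (a joint): angle by which the left arm (local +y) of the tongs is squeezed shut, rad: 0 = relaxed, fully open; 0.34 = tips together. The two arms move equally
- tongs_bow (a point): point on top of the bow of the tongs, 10 mm above its origin; 132.5 mm above the worktop when they stand in the caddy
- lower_tote: open grey plastic tote, 222 (x) x 134 (y) x 78 mm, walls 6 mm, floor 4 mm (inside 210 x 122 mm), 0.9 kg, loose, standing on the worktop. Each long wall (at y = -64 and +64 mm) has two notches 30 mm wide and 45 mm deep from the rim, centred at x = +70 and x = -20 mm. Origin: centre of its underside
- lower_tote_notch_end (a point): middle of the rim of the short wall at the tote's +x end, the end which has a notch near it in each long wall (at the other end the long walls are whole)
- upper_tote: grey tote, 196 (x) x 112 (y) x 73 mm, walls 4 mm, 0.35 kg, loose. Two lugs on each long side reach out to y = -72 and +72 mm, 22 mm wide, at x = +70 and -20 mm, undersides 10 mm above the tote's. Its x axis turned half round from the lower tote's: lugs rest on its rim, underside 68 mm up (stacked); same way: lugs drop 45 mm down the notches (nested). Origin: centre of underside
- upper_tote_bar (a point): middle of the upper tote's carrying bar, which runs across it along its y axis: 14 mm wide (x), 14 mm high, its middle 66 mm above the tote's underside; 59 mm of free depth below it
- upper_tote_lug_end (a point): middle of the upper tote's short wall at its +x end, the end with the lugs close to it
- jigger: brass double measuring cone, 45 mm across, 91 mm tall, standing in front of and between the totes; bystander; origin at its foot
- shot_glass: small clear glass, 48 mm across, 58 mm tall, standing beyond the caddy; bystander; origin at its foot
- salt_flakes: low round jar with a white lid, 65 mm across, 59 mm tall, standing beyond the caddy; bystander; origin at its foot
Things that resemble listed ones, but are neither listed nor needed, are in the scene too. Leave any blue or orange look-alike of the lime_a alone.

How it is judged:
On the way, in this order (a step that is already met when the one before it is completed fails the run):
1. every lime lies on the floor of the lower tote (x of lime_a_center in the frame of lower_tote between -0.1 and 0.1 m and y of lime_a_center in the frame of lower_tote between -0.06 and 0.06 m and z of lime_a_center in the frame of lower_tote between 0.01 and 0.045 m and x of lime_b_center in the frame of lower_tote between -0.1 and 0.1 m and y of lime_b_center in the frame of lower_tote between -0.06 and 0.06 m and z of lime_b_center in the frame of lower_tote between 0.01 and 0.045 m and x of lime_c_center in the frame of lower_tote between -0.1 and 0.1 m and y of lime_c_center in the frame of lower_tote between -0.06 and 0.06 m and z of lime_c_center in the frame of lower_tote between 0.01 and 0.045 m and x of lime_d_center in the frame of lower_tote between -0.1 and 0.1 m and y of lime_d_center in the frame of lower_tote between -0.06 and 0.06 m and z of lime_d_center in the frame of lower_tote between 0.01 and 0.045 m), for 0.3 s.
2. the upper tote is stacked on the lower tote's rim, not nested (z of upper_tote in the frame of lower_tote between 0.064 and 0.072 m and horizontal distance between upper_tote and lower_tote below 0.015 m and angle between the x axis of upper_tote and the x axis of lower_tote, either way round below 0.09 rad and angle between upper_tote's own z axis and vertical below 0.06 rad and x of upper_tote_lug_end in the frame of lower_tote below 0 m and linear speed of upper_tote below 0.02 m/s), for 0.3 s.
At the end, for the whole second after the job is handed in: All limes on the lower tote's floor (centres under 45 mm up); upper tote stacked 64 to 72 mm up on its rim, lug end over the un-notched end, centred within 15 mm, square within 0.09 rad, level within 0.06; tongs bow up in the caddy, upright within 0.25 rad, bow within 35 mm of its centre; at rest (all of step 1 and all of step 2 and horizontal distance between tongs_bow and caddy below 0.035 m and height (world z) of tongs_bow between 0.12 and 0.15 m and angle between tongs's own z axis and vertical below 0.25 rad and linear speed of tongs below 0.02 m/s); the robot touches nothing.
It fails at once if the gripper or arm itself touches a lime (contact force between any of the fingers, the arm and lime_a above 1 N or contact force between any of the fingers, the arm and lime_b above 1 N or contact force between any of the fingers, the arm and lime_c above 1 N or contact force between any of the fingers, the arm and lime_d above 1 N).
It fails at once if the jigger, the shot glass or the salt jar is pushed more than 4 cm away (distance of any of jigger, shot_glass, salt_flakes from where it was at the start of the episode above 0.04 m).
It fails at once if the lower tote is dragged more than 10 cm away (distance of lower_tote from where it was at the start of the episode above 0.1 m).
Of lime_a, lime_b, lime_c, lime_d only 2 to 4 are there at a start; the rules pass over those that are not, and their reading is None.
At some moment in a run one of lime_a, lime_b, lime_c, lime_d may be knocked a few centimetres aside while the robot is not near it.
It also fails if it takes over 210 s, if anything falls off the work surface, if the arm or the gripper's body presses on something with over 40 N, if the wrist force passes 120 N, or if a joint passes its speed limit or range.

## Robot

A 7-joint arm with a two-finger parallel gripper is mounted at the origin on a cart in front of the work surface, level with it; the furniture and walls round the work are solid. World frame = base frame: x ahead of the robot, y to its left, z up, the work surface at z = 0. Lengths are in m, angles in rad, forces in N, time in s.
With the tool pointing down it reaches from about 0.425 to 0.875 m from the base axis. Payload 9.9 kg.
Tool frame: the origin (TCP) lies between the finger pads, 19 mm behind the fingertips; this is the grasp point; z points along the fingers, y is the line along which they close (so a half turn about z gives the same grasp; the last joint's range is limited). The gripper opens to 85 mm and grips with 20 to 120 N. Pads are 22 mm wide; open, the fingers measure 114 mm over their backs; the gripper's body (76 mm by 85 mm) begins 54 mm behind the grasp point. The pads swing forward as they close: fully open they stand 13 mm farther back than shut.
Start: joints at [1.042, 0.576, 0.025, 1.437, -0.015, 1.129, -0.057], TCP at [0.29, -0.609, 0.25] pointing down, gripper open.
Joint ranges: [-2.76, 2.76], [-0.34, 2.15], [-1.52, 1.57], [0.19, 2.46], [-1.09, 4.23], [0.17, 1.99], [-2.82, 2.82]. Speed limits (rad/s): [2.22, 2.22, 3.01, 3.01, 3.14, 3.14, 3.14].

## Interface

Orientations are given as [roll, pitch, yaw] about the fixed x, y, z axes, in that order (R = Rz(yaw) Ry(pitch) Rx(roll)).
In Python, from bench import arm gives the robot as it stands.
- The arm moves only by the tool play_rows, never from a script. Its argument "deltas" is a list of rows, each a list of 3 entries, a list of its own where there are three numbers: the turn, a rotation vector about the tool's x, y, z scaled (see below), then the shift along the tool's x, y, z scaled (see below), then the opening, from 0 (shut) to 1 (fully open). In form: [[[rx, ry, rz], [tx, ty, tz], jaw], ...]. A call has exactly 8 rows; each row is the pose to reach, as a shift and turn from the pose commanded when the call began, along the tool's axes at that moment; what a row does not reach only later rows make up. The controller multiplies each number of a shift by 0.08 m and each number of a turn by pi/2 rad. A row lasts 1/12 s, in which the tool goes at most 41.7 mm and 7.16 degrees, less where a joint would pass 70% of its speed; a pose out of reach is approached as far as the arm can. A call with a number of a shift or a turn outside -1 to 1 is refused whole. A call with a gripper value outside its range is refused whole. The fingers move at their own pace and stop on an object; the grip force is fixed at half the most. Time passes only in rows, so rows that repeat a pose let the fingers close, or fill a call up. It gives the time, the measured TCP pose, the force, the opening and the grip force at its end, in the units of the state.
- arm.sense(): the state, without advancing time (a new reading comes with each control period).
- arm.snapshot(name): name is "side" or "top" or "wrist"; returns a dict with "pixels" (384x512x3 uint8, red, green, blue), "range_z" (384x512 float32, m along the optical axis (not along the pixel's ray), 0 where there is no reading), "fov_y" (degrees; the focal length in pixels is half the picture's height over the tangent of half this angle, whatever the lens; pixels are square), "cx", "cy" (the principal point, pixels), "rvec" (rotation vector, rad) and "tvec" (3), from world to camera coordinates, as OpenCV has them. Camera axes: x right, y down, z forward; pixel columns grow to the right and rows downward; lengths in m; the calibration is good to about 2 mm. The wrist camera is an equidistant fisheye: a pixel r from the principal point sees the ray r / f radians off the axis. A picture is of the moment at which its call begins.
- arm.close_job(): hands the job in; it is judged then, once.
The state is a dict: "time": time; "joint_positions": joint angles; "joint_vel": joint speeds; "effort": joint torques, N m; "ee_pos": TCP position; "eef_rot": TCP orientation; "ft_force": force on the tool from outside, world axes, zero at the start; "wrist_torque": the same for the moment, N m; "grip_width": finger opening in m; "gripper_force": force on a finger pad.
Only numpy, scipy, OpenCV 4.12 (cv2) and the standard library are available. Lean on these libraries where they do the work, as an engineer would, in place of code of your own. Each camera call takes 0.05 s, during which the arm holds its last target. There are 200 camera calls.

## Working session

There is one attempt and no reset: what is moved stays moved. The work goes in short steps, Python scripts to look and compute and a tool call to move; the robot and the scene stay as the last step left them, time stands still between calls to the robot, and variables do not carry over. Pictures are saved under pics/ and viewed, at most 14 in all, crops included, and the job is handed in when it is done.

Besides the shell and the picture viewer there is one more tool, called after "Call:" as name(argument=value, ...), one argument or row to a line, values as JSON. play_rows: Moves the arm, as the interface text tells. Shifts and turns lie within -1 to 1; 1 stands for 0.08 m of shift or pi/2 rad of turn. Its arguments: {"type":"object","properties":{"deltas":{"type":"array"}},"required":["deltas"]}

```bash
ls; mkdir -p pics
cat > h.py <<'E'
import numpy as np, cv2
from bench import arm
from scipy.spatial.transform import Rotation as R
def snap(n,save=None):
    s=arm.snapshot(n); 
    if save: cv2.imwrite('pics/'+save,s['pixels'][:,:,::-1])
    return s
def pts(s):
    "world points per pixel from depth"
    h,w=s['range_z'].shape; f=h/2/np.tan(np.radians(s['fov_y'])/2)
    v,u=np.mgrid[:h,:w].astype(float); x=(u-s['cx'])/f;y=(v-s['cy'])/f
    if s.get('fish'):
        r=np.hypot(x,y)+1e-9; k=np.tan(np.minimum(r,1.5))/r; x=x*k;y=y*k
    z=s['range_z']; P=np.stack([x*z,y*z,z],-1)
    Rm=cv2.Rodrigues(np.array(s['rvec'],float))[0]
    W=(P-np.array(s['tvec'],float).ravel())@Rm
    W[z<=0]=np.nan
    return W
def fsnap(save=None):
    s=snap('wrist',save); s['fish']=True; return s
def st():
    s=arm.sense(); print(round(s['time'],2),np.round(s['ee_pos'],4),np.round(s['eef_rot'],3),'w',round(s['grip_width'],4),'gf',np.round(s['gripper_force'],1),'F',np.round(s['ft_force'],1)); return s
E
python3 - <<'E'
from h import *
st()
for n in('top','side'):
    s=snap(n,n+'0.png'); W=pts(s); print(n,s['fov_y'],np.round(-cv2.Rodrigues(np.array(s['rvec'],float))[0].T@np.array(s['tvec']).ravel(),3))
E
```

```text
pics
0.0 [ 0.2902 -0.609   0.2492] [-3.14   0.     0.445] w 0.0852 gf 0.0 F [0.8 0.3 0.2]
top 47.26418775399678 [0.346 0.044 1.53 ]
side 51.949508007723864 [-0.512 -0.857  0.733]
```

View pics/top0.png

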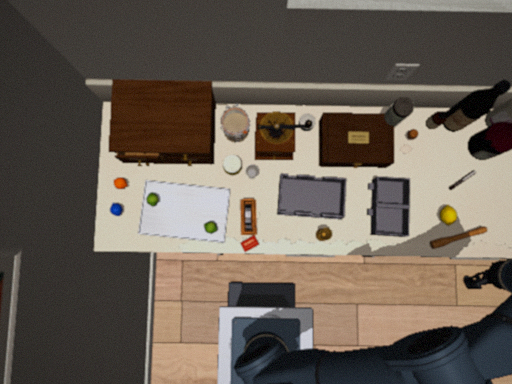

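View pics/side0.png

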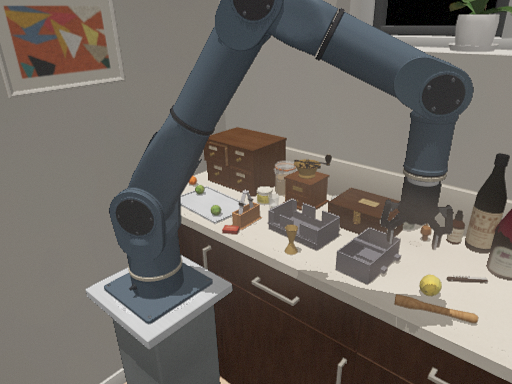

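The top view shows two limes on the tray at (152,199) and (211,227), and the caddy with the tongs at (248,217). The lower tote is at (312,197), the upper tote at (390,206) and the jigger at (324,234). Next I measure all of them.

Run:
```python
from h import *
s=snap('top');W=pts(s);im=s['pixels'];hsv=cv2.cvtColor(im,cv2.COLOR_RGB2HSV)
g=cv2.inRange(hsv,(30,80,30),(85,255,255));n,l,stt,c=cv2.connectedComponentsWithStats(g)
for i in range(1,n):
    if stt[i,4]>15: m=l==i; print('green',c[i].round(),stt[i,4],np.nanmean(W[m],0).round(4),np.nanmax(W[m][:,2]).round(3))
X,Y,Z=W[...,0],W[...,1],W[...,2]
def rect(u0,u1,v0,v1,z0,z1,nm):
    m=np.zeros(Z.shape,bool);m[v0:v1,u0:u1]=1;m&=(Z>z0)&(Z<z1)
    p=W[m][:,:2].astype(np.float32);r=cv2.minAreaRect(p);print(nm,m.sum(),np.round(r[0],4),np.round(r[1],4),round(r[2],2),'mean',p.mean(0).round(4))
rect(272,352,165,222,.066,.09,'lower')
rect(366,415,170,242,.066,.085,'upper(rim)')
rect(366,415,170,242,.055,.085,'upper')
rect(236,262,192,240,.045,.066,'caddy')
rect(236,262,192,240,.1,.16,'bow')
rect(236,262,192,240,.07,.16,'tongs')
rect(314,334,222,245,.07,.11,'jigger')
rect(135,235,175,246,.003,.02,'tray')
np.set_printoptions(linewidth=250)
print(((Z[192:240:1,236:262])*1000).round()[::2])
```

```text
green [152. 199.] 106 [0.5091 0.393  0.0394] 0.049
green [210. 227.] 103 [0.4167 0.1915 0.04  ] 0.05
lower 376 [ 0.5287 -0.1507] [0.2226 0.1347] 86.69 mean [ 0.53   -0.1606]
upper(rim) 379 [ 0.498  -0.4213] [0.1146 0.1959] 87.47 mean [ 0.4984 -0.4217]
upper 531 [ 0.4985 -0.4213] [0.1145 0.197 ] 87.15 mean [ 0.5005 -0.4215]
caddy 181 [0.4572 0.0641] [0.1185 0.0407] 1.35 mean [0.4583 0.0632]
bow 67 [0.4563 0.0621] [0.0426 0.0163] 1.04 mean [0.4552 0.0635]
tongs 110 [0.4573 0.0638] [0.0633 0.0199] 1.28 mean [0.4563 0.0631]
jigger 73 [ 0.4011 -0.1943] [0.0388 0.0402] 46.42 mean [ 0.4022 -0.1973]
tray 3225 [0.4771 0.2884] [0.2451 0.3497] 0.99 mean [0.4741 0.2816]
[[  0.   5.  -3.  -5.  -3.   5.  -7.   2.   3.  -2.  -6.   1.   5.  -0.   3.  -3.   6.  -7.   6.   7.   1.   4.   4.   1.   3.  -5.]
 [  0.   2.  -2.   1.   5. -10.  -0.  -0.  -1.   1.   2.  -1.  -1.   2.   4.   2.  -6.  -1.  -3.  -1.   3.  -1.  -6.   3.   3.  -1.]
 [  1.   1.  -1.  -1.  -2.   1.  -8.  -1.   7.  -0.  -5.   1.  -5.  -1.   3.  -7.   3.  -0.  -6.  -2.   1.   1.  -1.   9.  -0.   1.]
 [ -1.  -2.  -3.   1.   2.   1.  -
[... 2059 characters left out ...]
 8.  -2.   2.  -2.   6.   4.   5.]
 [  3.  -1.   4.  -7.  -3.   9.   4.  59.  57.   5.   4.   3.   7.   3.   6.   6.   5.   4.  63.   5.   0.  -2.  -1.  -6.  -1.   2.]
 [ -4.  -3.   3.  12.  -1.  -0.   2.  56.  57.  57.  65.  67.  53.  55.  57.  59.  64.  54.  58.   4.   6.   7.  -3.   2.  -1.  -8.]
 [  1.  -4.   3.   5.  -3.   6.   5.   8.   6.   3.   6.   1.   7.   9.   6.  11.   2.  -1.  10.   6.   2.   1.  -0.  -0.  -1.   1.]
 [ -5.  -7.  -4.   2.   3.  -1.   1.  -0.   1.  -5.  -2.  -7.   2.  -2.  -0.  -0.  11.  14.  20.  16.   1.  -1.   3.  -6.  -1.  -1.]
 [ -8.  nan   2.   4.   2.  -1.   1.   5.   0.   1.  -3.   4.  16.  19.  18.  14.  23.  14.  16.  17.  12.  -0.   2.  -3.  -2.   1.]]
```

Run:
```python
from h import *
im=cv2.imread('pics/top0.png')
a=cv2.resize(im[165:250,230:420],None,fx=4,fy=4,interpolation=cv2.INTER_CUBIC);cv2.imwrite('pics/crop.png',a)
```

```text
(no output)
```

View pics/crop.png

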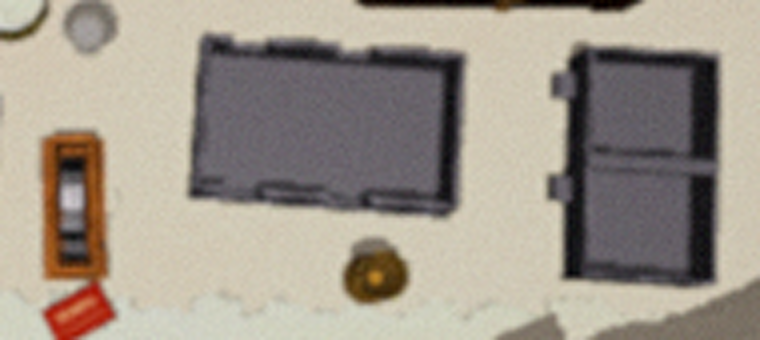

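```bash
cat >> h.py <<'E'
def go(x,y,z,yaw=None):
    "print total shift (tool axes, units of .08) and turn (units of 90deg about tool z)"
    s=st(); q=R.from_euler('xyz',s['eef_rot']); d=q.inv().apply(np.array([x,y,z])-s['ee_pos'])/.08
    print('shift',d.round(3)); 
    if yaw is not None:
        e=(R.from_euler('xyz',s['eef_rot']).inv()*R.from_euler('xyz',[np.pi,0,yaw])).as_rotvec()/(np.pi/2); print('turn',e.round(3))
E
python3 - <<'E'
from h import *
s=snap('top');W=pts(s);X,Y,Z=W[...,0],W[...,1],W[...,2]
c=np.array([.5287,-.1507]);a=np.radians(86.69);ex=np.array([np.cos(a),np.sin(a)]);ey=np.array([-ex[1],ex[0]])
D=W[...,:2]-c;u=D@ex;v=D@ey
for sg in(1,-1):
    print([ (k,int(1000*np.nanmax(np.where((abs(v-sg*.064)<.006)&(abs(u-k/1000)<.006),Z,0)))) for k in range(-100,101,12)])
go(.457,.063,.25,np.pi/2)
E
```

```text
[(-100, 84), (-88, 83), (-76, 85), (-64, 80), (-52, 83), (-40, 81), (-28, 37), (-16, 35), (-4, 79), (8, 84), (20, 79), (32, 82), (44, 85), (56, 81), (68, 37), (80, 38), (92, 84)]
[(-100, 79), (-88, 82), (-76, 83), (-64, 80), (-52, 81), (-40, 80), (-28, 36), (-16, 42), (-4, 81), (8, 85), (20, 83), (32, 80), (44, 81), (56, 81), (68, 38), (80, 37), (92, 81)]
0.2 [ 0.2903 -0.6091  0.2495] [-3.141  0.     0.445] w 0.0852 gf 0.0 F [ 0.3 -0.1 -0.3]
shift [ 5.496 -6.687 -0.   ]
turn [-0.001 -0.    -0.717]
```

Call:
play_rows(
  deltas=[
    [[0,0,-0.06],[0,0,0],1],
    [[0,0,-0.12],[0,0,0],1],
    [[0,0,-0.18],[0,0,0],1],
    [[0,0,-0.24],[0,0,0],1],
    [[0,0,-0.3],[0,0,0],1],
    [[0,0,-0.36],[0,0,0],1],
    [[0,0,-0.36],[0,0,0],1],
    [[0,0,-0.36],[0,0,0],1],
  ],
)

```text
time: 0.87
ee_pos: [0.2902, -0.6093, 0.2498]
eef_rot: [-3.141, -0.0, 1.007]
ft_force: [-0.2, 0.4, 0.1]
grip_width: 0.0856
gripper_force: 0.0
```

Call:
play_rows(
  deltas=[
    [[0,0,-0.06],[0,0,0],1],
    [[0,0,-0.12],[0,0,0],1],
    [[0,0,-0.18],[0,0,0],1],
    [[0,0,-0.24],[0,0,0],1],
    [[0,0,-0.3],[0,0,0],1],
    [[0,0,-0.357],[0,0,0],1],
    [[0,0,-0.357],[0,0,0],1],
    [[0,0,-0.357],[0,0,0],1],
  ],
)

```text
time: 1.53
ee_pos: [0.2903, -0.6093, 0.2499]
eef_rot: [-3.142, -0.0, 1.566]
ft_force: [-0.1, 0.0, 0.4]
grip_width: 0.0854
gripper_force: 0.0
```

Call:
play_rows(
  deltas=[
    [[0,0,0],[0.12,0.12,0],1],
    [[0,0,0],[0.25,0.25,0],1],
    [[0,0,0],[0.38,0.38,0],1],
    [[0,0,0],[0.5,0.5,0],1],
    [[0,0,0],[0.62,0.62,0],1],
    [[0,0,0],[0.75,0.75,0],1],
    [[0,0,0],[0.88,0.88,0],1],
    [[0,0,0],[1,1,0],1],
  ],
)

```text
time: 2.2
ee_pos: [0.3719, -0.5278, 0.2501]
eef_rot: [3.141, -0.0, 1.572]
ft_force: [0.0, 0.3, -0.2]
grip_width: 0.0855
gripper_force: 0.0
```

Call:
play_rows(
  deltas=[
    [[0,0,0],[0.12,0.12,0],1],
    [[0,0,0],[0.25,0.25,0],1],
    [[0,0,0],[0.38,0.38,0],1],
    [[0,0,0],[0.5,0.5,0],1],
    [[0,0,0],[0.62,0.62,0],1],
    [[0,0,0],[0.75,0.75,0],1],
    [[0,0,0],[0.88,0.88,0],1],
    [[0,0,0],[1,1,0],1],
  ],
)

```text
time: 2.87
ee_pos: [0.4516, -0.448, 0.25]
eef_rot: [3.141, -0.0, 1.571]
ft_force: [0.1, 0.2, -0.2]
grip_width: 0.0855
gripper_force: 0.0
```

Call:
play_rows(
  deltas=[
    [[0,0,0],[0.2,0,0],1],
    [[0,0,0],[0.4,0,0],1],
    [[0,0,0],[0.6,0,0],1],
    [[0,0,0],[0.8,0,0],1],
    [[0,0,0],[1,0,0],1],
    [[0,0,0],[1,0,0],1],
    [[0,0,0],[1,0,0],1],
    [[0,0,0],[1,0,0],1],
  ],
)

```text
time: 3.53
ee_pos: [0.4505, -0.3698, 0.2501]
eef_rot: [3.142, 0.001, 1.571]
ft_force: [-0.7, 0.2, -0.9]
grip_width: 0.0857
gripper_force: 0.0
```

Call:
play_rows(
  deltas=[
    [[0,0,0],[0.12,0,0],1],
    [[0,0,0],[0.25,0,0],1],
    [[0,0,0],[0.38,0,0],1],
    [[0,0,0],[0.5,0,0],1],
    [[0,0,0],[0.62,0,0],1],
    [[0,0,0],[0.75,0,0],1],
    [[0,0,0],[0.88,0,0],1],
    [[0,0,0],[1,0,0],1],
  ],
)

```text
time: 4.2
ee_pos: [0.4504, -0.288, 0.2501]
eef_rot: [3.142, -0.0, 1.571]
ft_force: [0.5, -0.2, 0.3]
grip_width: 0.0853
gripper_force: 0.0
```

Call:
play_rows(
  deltas=[
    [[0,0,0],[0.12,0,0],1],
    [[0,0,0],[0.25,0,0],1],
    [[0,0,0],[0.38,0,0],1],
    [[0,0,0],[0.5,0,0],1],
    [[0,0,0],[0.62,0,0],1],
    [[0,0,0],[0.75,0,0],1],
    [[0,0,0],[0.88,0,0],1],
    [[0,0,0],[1,0,0],1],
  ],
)

```text
time: 4.87
ee_pos: [0.4503, -0.2081, 0.25]
eef_rot: [-3.142, -0.0, 1.571]
ft_force: [-0.1, 0.0, -0.1]
grip_width: 0.0855
gripper_force: 0.0
```

Call:
play_rows(
  deltas=[
    [[0,0,0],[0.12,0,0],1],
    [[0,0,0],[0.25,0,0],1],
    [[0,0,0],[0.38,0,0],1],
    [[0,0,0],[0.5,0,0],1],
    [[0,0,0],[0.62,0,0],1],
    [[0,0,0],[0.75,0,0],1],
    [[0,0,0],[0.88,0,0],1],
    [[0,0,0],[1,0,0],1],
  ],
)

```text
time: 5.53
ee_pos: [0.4503, -0.1281, 0.25]
eef_rot: [3.142, -0.0, 1.571]
ft_force: [-0.7, 0.0, -0.6]
grip_width: 0.0854
gripper_force: 0.0
```

Call:
play_rows(
  deltas=[
    [[0,0,0],[0.12,0,0],1],
    [[0,0,0],[0.25,0,0],1],
    [[0,0,0],[0.38,0,0],1],
    [[0,0,0],[0.5,0,0],1],
    [[0,0,0],[0.62,0,0],1],
    [[0,0,0],[0.75,0,0],1],
    [[0,0,0],[0.88,0,0],1],
    [[0,0,0],[1,0,0],1],
  ],
)

```text
time: 6.2
ee_pos: [0.4503, -0.0481, 0.25]
eef_rot: [3.142, -0.0, 1.571]
ft_force: [0.3, 0.4, -0.6]
grip_width: 0.0852
gripper_force: 0.0
```

Call:
play_rows(
  deltas=[
    [[0,0,0],[0.17,0,0],1],
    [[0,0,0],[0.34,0,0],1],
    [[0,0,0],[0.51,0,0],1],
    [[0,0,0],[0.68,0,0],1],
    [[0,0,0],[0.85,0,0],1],
    [[0,0,0],[1,0,0],1],
    [[0,0,0],[1,0,0],1],
    [[0,0,0],[1,0,0],1],
  ],
)

```text
time: 6.87
ee_pos: [0.4502, 0.0313, 0.25]
eef_rot: [-3.141, 0.0, 1.573]
ft_force: [0.4, -0.5, 0.2]
grip_width: 0.0852
gripper_force: 0.0
```

Run:
```python
from h import *
s=fsnap('w1.png'); W=pts(s); Z=W[...,2]
print(np.round(-cv2.Rodrigues(np.array(s['rvec'],float))[0].T@np.array(s['tvec']).ravel(),3))
near=(abs(W[...,0]-.457)<.08)&(abs(W[...,1]-.063)<.06)
for lo,hi in((.052,.064),(.11,.15),(.07,.15)):
    m=near&(Z>lo)&(Z<hi); p=W[m][:,:2].astype(np.float32)
    if len(p)>4: r=cv2.minAreaRect(p); print(lo,len(p),np.round(r[0],4),np.round(r[1],4),r[2])
go(.457,.063,.18,np.pi/2+.02)
```

```text
[0.451 0.102 0.374]
0.052 1423 [0.4577 0.0648] [0.1183 0.0416] 2.4369473457336426
0.11 762 [0.4575 0.0648] [0.0332 0.0182] 0.9996094107627869
0.07 1366 [0.4574 0.065 ] [0.0652 0.0194] 2.403127431869507
6.92 [0.4502 0.0306 0.2499] [-3.141  0.     1.571] w 0.0853 gf 0.0 F [-0.3  0.5  0.1]
shift [0.406 0.085 0.874]
turn [-0.     0.    -0.012]
```

View pics/w1.png

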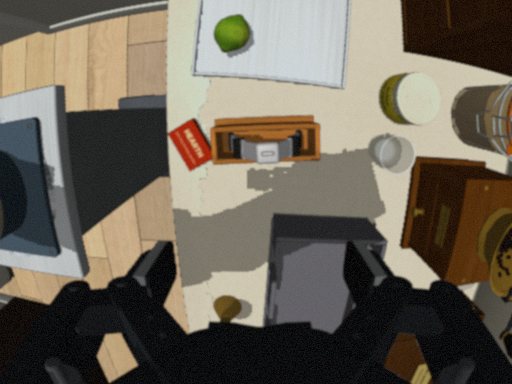

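The wrist view shows the caddy and tongs bow at about (266,148), with the near lime at (232,33). The tongs centre works out to about (0.4575, 0.0647), yawed about 2°.

Call:
play_rows(
  deltas=[
    [[0,0,-0.02],[0.1,0.02,0],1],
    [[0,0,-0.02],[0.2,0.05,0],1],
    [[0,0,-0.02],[0.3,0.09,0],1],
    [[0,0,-0.02],[0.425,0.09,0],1],
    [[0,0,-0.02],[0.425,0.09,0.2],1],
    [[0,0,-0.02],[0.425,0.09,0.4],1],
    [[0,0,-0.02],[0.425,0.09,0.6],1],
    [[0,0,-0.02],[0.425,0.09,0.8],1],
  ],
)

```text
time: 7.58
ee_pos: [0.4576, 0.0657, 0.1854]
eef_rot: [3.141, -0.0, 1.603]
ft_force: [0.7, 0.2, -0.4]
grip_width: 0.0856
gripper_force: 0.0
```

Call:
play_rows(
  deltas=[
    [[0,0,0],[0,0,0.1],1],
    [[0,0,0],[0,0,0.2],1],
    [[0,0,0],[0,0,0.3],1],
    [[0,0,0],[0,0,0.4],1],
    [[0,0,0],[0,0,0.5],1],
    [[0,0,0],[0,0,0.6],1],
    [[0,0,0],[0,0,0.7],1],
    [[0,0,0],[0,0,0.7],1],
  ],
)

```text
time: 8.25
ee_pos: [0.4568, 0.0645, 0.1286]
eef_rot: [-3.14, 0.0, 1.603]
ft_force: [0.4, 1.1, 1.1]
grip_width: 0.0855
gripper_force: 0.0
```

Run:
```python
from h import *
go(.4575,.0647,.0845,np.pi/2+.035)
s=snap('side','s1.png')
im=cv2.imread('pics/s1.png');cv2.imwrite('pics/s1c.png',cv2.resize(im[120:280,170:350],None,fx=4,fy=3.7))
```

```text
8.25 [0.4568 0.0645 0.1286] [-3.14   0.     1.603] w 0.0855 gf 0.0 F [0.4 1.1 1.1]
shift [0.002 0.009 0.552]
turn [-0.001  0.    -0.002]
```

View pics/s1c.png

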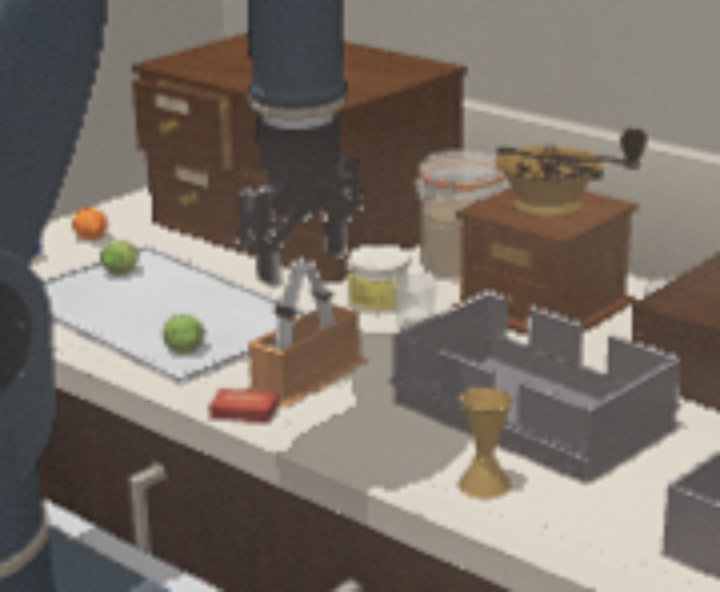

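The fingers straddle the tongs, visible at crop (300,300). Descend and grip to about 59 mm.

Call:
play_rows(
  deltas=[
    [[0,0,0],[0,0,0.1],1],
    [[0,0,0],[0,0,0.2],1],
    [[0,0,0],[0,0,0.3],1],
    [[0,0,0],[0,0,0.4],1],
    [[0,0,0],[0,0,0.5],1],
    [[0,0,0],[0,0,0.55],1],
    [[0,0,0],[0,0,0.55],1],
    [[0,0,0],[0,0,0.55],1],
  ],
)

```text
time: 8.97
ee_pos: [0.4573, 0.0648, 0.0857]
eef_rot: [-3.141, 0.0, 1.603]
ft_force: [-0.3, -0.3, 1.1]
grip_width: 0.0854
gripper_force: 0.0
```

Call:
play_rows(
  deltas=[
    [[0,0,0],[0,0,0],0.8],
    [[0,0,0],[0,0,0],0.75],
    [[0,0,0],[0,0,0],0.7],
    [[0,0,0],[0,0,0],0.7],
    [[0,0,0],[0,0,0],0.7],
    [[0,0,0],[0,0,0],0.7],
    [[0,0,0],[0,0,0],0.7],
    [[0,0,0],[0,0,0],0.7],
  ],
)

```text
time: 9.63
ee_pos: [0.459, 0.0651, 0.0875]
eef_rot: [3.138, -0.001, 1.602]
ft_force: [-0.1, -0.3, 14.2]
grip_width: 0.0603
gripper_force: 10.5
```

Call:
play_rows(
  deltas=[
    [[0,0,0],[0,0,-0.1],0.7],
    [[0,0,0],[0,0,-0.2],0.7],
    [[0,0,0],[0,0,-0.3],0.7],
    [[0,0,0],[0,0,-0.45],0.7],
    [[0,0,0],[0,0,-0.6],0.7],
    [[0,0,0],[0,0,-0.75],0.7],
    [[0,0,0],[0,0,-0.9],0.7],
    [[0,0,0],[0,0,-1],0.7],
  ],
)

```text
time: 10.3
ee_pos: [0.4576, 0.0648, 0.1676]
eef_rot: [3.14, -0.0, 1.602]
ft_force: [0.2, 0.1, -0.6]
grip_width: 0.0597
gripper_force: 6.0
```

Call:
play_rows(
  deltas=[
    [[0,0,0],[0,0,-0.12],0.7],
    [[0,0,0],[0,0,-0.25],0.7],
    [[0,0,0],[0,0,-0.38],0.7],
    [[0,0,0],[0,0,-0.5],0.7],
    [[0,0,0],[0,0,-0.6],0.7],
    [[0,0,0],[0,0,-0.7],0.7],
    [[0,0,0],[0,0,-0.75],0.7],
    [[0,0,0],[0,0,-0.75],0.7],
  ],
)

```text
time: 10.97
ee_pos: [0.4578, 0.0648, 0.2268]
eef_rot: [3.14, -0.0, 1.602]
ft_force: [0.2, 0.6, -1.6]
grip_width: 0.06
gripper_force: 6.0
```

```bash
cat >> h.py <<'E'
def limes(s,W,mn=40):
    hsv=cv2.cvtColor(s['pixels'],cv2.COLOR_RGB2HSV)
    g=cv2.inRange(hsv,(30,80,30),(85,255,255));n,l,q,c=cv2.connectedComponentsWithStats(g)
    for i in range(1,n):
        if q[i,4]<mn: continue
        P=W[l==i];P=P[np.isfinite(P).all(1)&(P[:,2]<.12)]
        if len(P)<20: continue
        A=np.c_[2*P,np.ones(len(P))];b=(P**2).sum(1);x=np.linalg.lstsq(A,b,rcond=None)[0]
        cen=P.mean(0)
        (u,v),(a,bb),an=cv2.fitEllipse(max(cv2.findContours((l==i).astype(np.uint8),0,2)[0],key=len))
        # long axis direction in world: ends of ellipse on mean depth plane
        t=np.radians(an+90 if bb>a else an); k=lambda s_:np.clip([v+s_*10*np.sin(t),u+s_*10*np.cos(t)],0,[383,511]).astype(int)
        C=np.cov(P[:,:2].T);w,V=np.linalg.eigh(C);d=V[:,1]
        lo,hi=np.nanpercentile(P,2,0),np.nanpercentile(P,98,0)
        print('lime px',c[i].round(),q[i,4],'sph',x[:3].round(4),'mean',cen.round(4),'ext',(hi-lo).round(3),'mid',((hi+lo)/2).round(4),'long axis deg',np.degrees(np.arctan2(d[1],d[0])).round(),'sd',np.sqrt(w).round(4))
E
python3 - <<'E'
from h import *
s=fsnap('w2.png');W=pts(s);limes(s,W)
for n in('top','side'):
    s=snap(n);limes(s,pts(s))
go(.4167,.1915,.17,1.606)
E
```

```text
lime px [226.  56.] 1139 sph [0.4186 0.1936 0.024 ] mean [0.4203 0.1907 0.0395] ext [0.034 0.038 0.017] mid [0.4196 0.192  0.0376] long axis deg 61.0 sd [0.0093 0.0108]
lime px [152. 199.] 103 sph [0.5105 0.3941 0.0312] mean [0.5085 0.3929 0.0401] ext [0.034 0.033 0.018] mid [0.5088 0.3943 0.0392] long axis deg 175.0 sd [0.0092 0.0102]
lime px [210. 227.] 105 sph [0.4179 0.192  0.0319] mean [0.4171 0.1913 0.0403] ext [0.034 0.037 0.016] mid [0.4168 0.1914 0.0404] long axis deg 69.0 sd [0.0093 0.0103]
lime px [199. 189.] 55 sph [0.5068 0.3892 0.0275] mean [0.5034 0.3848 0.0316] ext [0.028 0.029 0.025] mid [0.5057 0.3878 0.0319] long axis deg 137.0 sd [0.007 0.01 ]
lime px [215. 209.] 65 sph [0.4138 0.1868 0.0277] mean [0.4096 0.1832 0.0323] ext [0.027 0.03  0.025] mid [0.4117 0.1846 0.0314] long axis deg 129.0 sd [0.0073 0.0092]
11.12 [0.4572 0.0646 0.2256] [-3.141  0.     1.602] w 0.0599 gf 6.0 F [ 0.6 -0.  -1.1]
shift [ 1.601 -0.456  0.696]
turn [-0.     0.    -0.002]
```

View pics/w2.png

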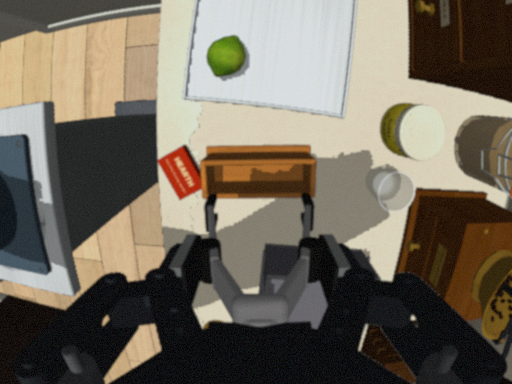

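Call:
play_rows(
  deltas=[
    [[0,0,0],[0.1,-0.03,0],0.7],
    [[0,0,0],[0.2,-0.06,0],0.7],
    [[0,0,0],[0.3,-0.09,0],0.7],
    [[0,0,0],[0.4,-0.12,0],0.7],
    [[0,0,0],[0.5,-0.15,0],0.7],
    [[0,0,0],[0.6,-0.18,0],0.7],
    [[0,0,0],[0.7,-0.2,0],0.7],
    [[0,0,0],[0.8,-0.22,0],0.7],
  ],
)

```text
time: 11.78
ee_pos: [0.4375, 0.1291, 0.226]
eef_rot: [-3.142, -0.0, 1.603]
ft_force: [0.1, -0.3, -1.4]
grip_width: 0.0595
gripper_force: 6.0
```

Call:
play_rows(
  deltas=[
    [[0,0,0.04],[0.1,-0.03,0],0.7],
    [[0,0,0.08],[0.2,-0.06,0],0.7],
    [[0,0,0.12],[0.35,-0.09,0],0.7],
    [[0,0,0.16],[0.5,-0.14,0],0.7],
    [[0,0,0.2],[0.65,-0.18,0],0.7],
    [[0,0,0.24],[0.75,-0.22,0],0.7],
    [[0,0,0.24],[0.815,-0.22,0],0.7],
    [[0,0,0.24],[0.815,-0.22,0],0.7],
  ],
)

```text
time: 12.45
ee_pos: [0.418, 0.1942, 0.2261]
eef_rot: [3.141, -0.001, 1.229]
ft_force: [1.0, -0.5, -0.3]
grip_width: 0.0596
gripper_force: 6.0
```

Call:
play_rows(
  deltas=[
    [[0,0,0],[0,0,0.12],0.7],
    [[0,0,0],[0,0,0.24],0.7],
    [[0,0,0],[0,0,0.36],0.7],
    [[0,0,0],[0,0,0.48],0.7],
    [[0,0,0],[0,0,0.6],0.7],
    [[0,0,0],[0,0,0.7],0.7],
    [[0,0,0],[0,0,0.75],0.7],
    [[0,0,0],[0,0,0.75],0.7],
  ],
)

```text
time: 13.12
ee_pos: [0.4178, 0.1925, 0.1649]
eef_rot: [-3.14, 0.001, 1.226]
ft_force: [-1.5, -0.2, -1.7]
grip_width: 0.0595
gripper_force: 6.0
```

Run:
```python
from h import *
s=fsnap('w3.png');W=pts(s);limes(s,W)
s=snap('top');limes(s,pts(s))
go(.418,.1925,.1)
```

```text
lime px [259. 184.] 1619 sph [0.419  0.1939 0.0241] mean [0.4203 0.1975 0.0398] ext [0.034 0.037 0.017] mid [0.42   0.1961 0.0377] long axis deg 62.0 sd [0.0094 0.0104]
lime px [152. 199.] 103 sph [0.5101 0.3943 0.0303] mean [0.5086 0.3932 0.0392] ext [0.034 0.034 0.019] mid [0.5088 0.3943 0.0388] long axis deg -178.0 sd [0.0092 0.0102]
13.22 [0.4182 0.1928 0.166 ] [-3.141  0.     1.226] w 0.0597 gf 6.0 F [ 0.3 -0.3 -1. ]
shift [-0.005 -0.001  0.825]
```

View pics/w3.png

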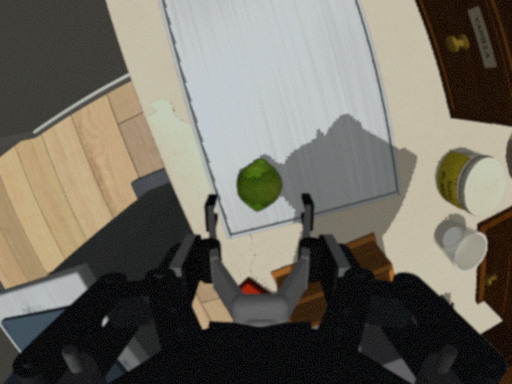

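The lime at (259,184) lies between the tips at (212,210) and (306,210), with its long axis across the closing line. Descend and squeeze.

Call:
play_rows(
  deltas=[
    [[0,0,0],[0.01,0,0.12],0.7],
    [[0,0,0],[0.01,0,0.24],0.7],
    [[0,0,0],[0.01,0,0.36],0.7],
    [[0,0,0],[0.01,0,0.48],0.7],
    [[0,0,0],[0.01,0,0.6],0.7],
    [[0,0,0],[0.01,0,0.72],0.7],
    [[0,0,0],[0.01,0,0.82],0.7],
    [[0,0,0],[0.01,0,0.82],0.7],
  ],
)

```text
time: 13.88
ee_pos: [0.4176, 0.1931, 0.0986]
eef_rot: [-3.14, 0.002, 1.226]
ft_force: [-0.2, 0.6, -1.0]
grip_width: 0.0599
gripper_force: 6.0
```

Call:
play_rows(
  deltas=[
    [[0,0,0],[0,0,0],0.68],
    [[0,0,0],[0,0,0],0.66],
    [[0,0,0],[0,0,0],0.64],
    [[0,0,0],[0,0,0],0.62],
    [[0,0,0],[0,0,0],0.6],
    [[0,0,0],[0,0,0],0.6],
    [[0,0,0],[0,0,0],0.6],
    [[0,0,0],[0,0,0],0.6],
  ],
)

```text
time: 14.55
ee_pos: [0.4188, 0.1936, 0.1007]
eef_rot: [3.141, -0.001, 1.225]
ft_force: [0.8, 0.4, 1.6]
grip_width: 0.0516
gripper_force: 21.1
```

Call:
play_rows(
  deltas=[
    [[0,0,0],[0,0,0],0.57],
    [[0,0,0],[0,0,0],0.57],
    [[0,0,0],[0,0,-0.06],0.57],
    [[0,0,0],[0,0,-0.12],0.57],
    [[0,0,0],[0,0,-0.2],0.57],
    [[0,0,0],[0,0,-0.3],0.57],
    [[0,0,0],[0,0,-0.4],0.57],
    [[0,0,0],[0,0,-0.5],0.57],
  ],
)

```text
time: 15.22
ee_pos: [0.4185, 0.1935, 0.1414]
eef_rot: [3.141, -0.0, 1.225]
ft_force: [0.3, -0.4, -1.6]
grip_width: 0.05
gripper_force: 61.8
```

Call:
play_rows(
  deltas=[
    [[0,0,-0.03],[0,0,-0.12],0.57],
    [[0,0,-0.06],[0,0,-0.25],0.57],
    [[0,0,-0.09],[0,0,-0.38],0.57],
    [[0,0,-0.12],[0,0,-0.5],0.57],
    [[0,0,-0.15],[0,0,-0.65],0.57],
    [[0,0,-0.183],[0,0,-0.8],0.57],
    [[0,0,-0.183],[0,0,-0.95],0.57],
    [[0,0,-0.183],[0,0,-1],0.57],
  ],
)

```text
time: 15.88
ee_pos: [0.4189, 0.1938, 0.2224]
eef_rot: [3.139, -0.001, 1.513]
ft_force: [-0.2, 0.2, -1.4]
grip_width: 0.0494
gripper_force: 61.8
```

Run:
```python
from h import *
s=fsnap('w4.png');W=pts(s);limes(s,W)
c=np.array([.5287,-.1507]);a=np.radians(86.69);p=c-.055*np.array([np.cos(a),np.sin(a)]);print(p)
go(*p,.22,1.513)
```

```text
lime px [355.  12.] 864 sph [0.537  0.3764 0.024 ] mean [0.5324 0.3694 0.0384] ext [0.037 0.026 0.019] mid [0.5338 0.3697 0.0363] long axis deg 175.0 sd [0.0076 0.0105]
[ 0.5255244  -0.20560825]
15.93 [0.419  0.1938 0.2223] [ 3.139e+00 -1.000e-03  1.512e+00] w 0.0498 gf 61.8 F [-0.1  1.  -1.5]
shift [-4.906  1.621  0.027]
turn [ 0.002 -0.001 -0.   ]
```

View pics/w4.png

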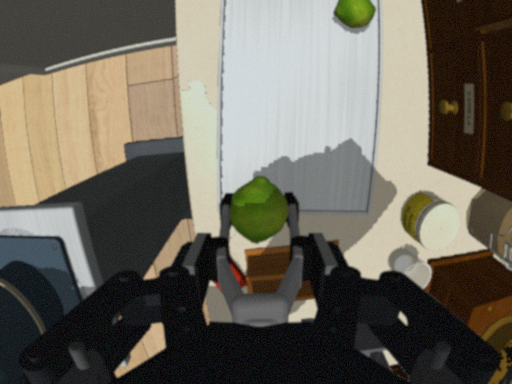

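The lime is held between the tips at (260,210). The other lime has been knocked to about (0.537, 0.376).

Call:
play_rows(
  deltas=[
    [[0,0,0],[-0.06,0.02,0],0.57],
    [[0,0,0],[-0.16,0.05,0],0.57],
    [[0,0,0],[-0.29,0.09,0],0.57],
    [[0,0,0],[-0.42,0.14,0],0.57],
    [[0,0,0],[-0.56,0.18,0],0.57],
    [[0,0,0],[-0.7,0.23,0],0.57],
    [[0,0,0],[-0.84,0.28,0],0.57],
    [[0,0,0],[-0.98,0.32,0],0.57],
  ],
)

```text
time: 16.6
ee_pos: [0.4393, 0.1121, 0.2196]
eef_rot: [-3.14, 0.001, 1.512]
ft_force: [-0.6, -0.5, -2.4]
grip_width: 0.05
gripper_force: 61.8
```

Call:
play_rows(
  deltas=[
    [[0,0,0],[-0.12,0.04,0],0.57],
    [[0,0,0],[-0.25,0.08,0],0.57],
    [[0,0,0],[-0.37,0.12,0],0.57],
    [[0,0,0],[-0.49,0.16,0],0.57],
    [[0,0,0],[-0.61,0.2,0],0.57],
    [[0,0,0],[-0.74,0.24,0],0.57],
    [[0,0,0],[-0.86,0.28,0],0.57],
    [[0,0,0],[-0.98,0.32,0],0.57],
  ],
)

```text
time: 17.27
ee_pos: [0.4607, 0.033, 0.2204]
eef_rot: [-3.142, 0.0, 1.513]
ft_force: [-1.0, 0.4, -1.9]
grip_width: 0.0503
gripper_force: 61.8
```

Call:
play_rows(
  deltas=[
    [[0,0,0],[-0.12,0.04,0],0.57],
    [[0,0,0],[-0.25,0.08,0],0.57],
    [[0,0,0],[-0.37,0.12,0],0.57],
    [[0,0,0],[-0.49,0.16,0],0.57],
    [[0,0,0],[-0.61,0.2,0],0.57],
    [[0,0,0],[-0.74,0.24,0],0.57],
    [[0,0,0],[-0.86,0.28,0],0.57],
    [[0,0,0],[-0.98,0.32,0],0.57],
  ],
)

```text
time: 17.93
ee_pos: [0.4818, -0.0468, 0.2204]
eef_rot: [-3.142, -0.0, 1.513]
ft_force: [0.5, -0.5, -2.2]
grip_width: 0.0499
gripper_force: 61.8
```

Call:
play_rows(
  deltas=[
    [[0,0,0],[-0.12,0.04,0],0.57],
    [[0,0,0],[-0.25,0.08,0],0.57],
    [[0,0,0],[-0.37,0.12,0],0.57],
    [[0,0,0],[-0.49,0.16,0],0.57],
    [[0,0,0],[-0.61,0.2,0],0.57],
    [[0,0,0],[-0.74,0.24,0],0.57],
    [[0,0,0],[-0.86,0.28,0],0.57],
    [[0,0,0],[-0.98,0.32,0],0.57],
  ],
)

```text
time: 18.6
ee_pos: [0.5028, -0.1265, 0.2203]
eef_rot: [-3.142, -0.0, 1.513]
ft_force: [0.4, 0.9, -1.8]
grip_width: 0.0497
gripper_force: 61.8
```

Call:
play_rows(
  deltas=[
    [[0,0,0],[-0.12,0.04,0],0.57],
    [[0,0,0],[-0.25,0.08,0],0.57],
    [[0,0,0],[-0.37,0.12,0],0.57],
    [[0,0,0],[-0.51,0.18,0],0.57],
    [[0,0,0],[-0.65,0.24,0],0.57],
    [[0,0,0],[-0.8,0.29,0],0.57],
    [[0,0,0],[-0.92,0.32,0],0.57],
    [[0,0,0],[-0.986,0.34,0],0.57],
  ],
)

```text
time: 19.27
ee_pos: [0.5253, -0.2078, 0.2202]
eef_rot: [-3.141, 0.0, 1.511]
ft_force: [-0.2, -0.0, -1.7]
grip_width: 0.05
gripper_force: 61.8
```

Run:
```python
from h import *
s=fsnap('w5.png');W=pts(s);limes(s,W)
s=snap('top');limes(s,pts(s))
go(.5255,-.2056,.11,1.513)
```

```text
lime px [158. 192.] 103 sph [0.5357 0.3739 0.0304] mean [0.5341 0.3727 0.0396] ext [0.037 0.035 0.02 ] mid [0.5351 0.3737 0.0385] long axis deg 162.0 sd [0.0093 0.0101]
19.37 [ 0.5251 -0.2071  0.2202] [-3.141  0.     1.511] w 0.0498 gf 61.8 F [-0.7  0.9 -2. ]
shift [0.019 0.004 1.377]
turn [-0.     0.    -0.001]
```

View pics/w5.png

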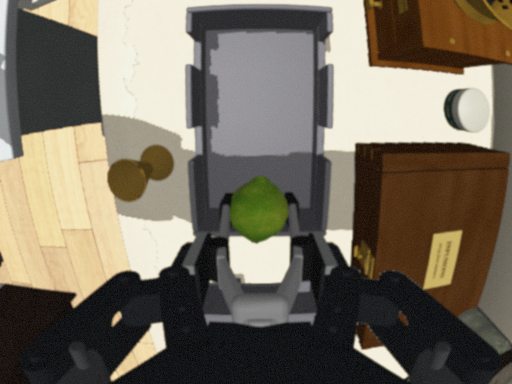

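The lime is still held, at (260,210) above the tote end, and the jigger at (130,180) is well clear.

Call:
play_rows(
  deltas=[
    [[0,0,0],[0.02,0,0.06],0.57],
    [[0,0,0],[0.02,0,0.15],0.57],
    [[0,0,0],[0.02,0,0.25],0.57],
    [[0,0,0],[0.02,0,0.35],0.57],
    [[0,0,0],[0.02,0,0.45],0.57],
    [[0,0,0],[0.02,0,0.55],0.57],
    [[0,0,0],[0.02,0,0.65],0.57],
    [[0,0,0],[0.02,0,0.75],0.57],
  ],
)

```text
time: 20.03
ee_pos: [0.5252, -0.2041, 0.1594]
eef_rot: [-3.141, -0.0, 1.513]
ft_force: [-0.1, -0.1, -1.3]
grip_width: 0.05
gripper_force: 61.8
```

Call:
play_rows(
  deltas=[
    [[0,0,0],[0,0,0.1],0.57],
    [[0,0,0],[0,0,0.2],0.57],
    [[0,0,0],[0,0,0.3],0.57],
    [[0,0,0],[0,0,0.4],0.57],
    [[0,0,0],[0,0,0.5],0.57],
    [[0,0,0],[0,0,0.6],0.57],
    [[0,0,0],[0,0,0.67],0.57],
    [[0,0,0],[0,0,0.67],0.57],
  ],
)

```text
time: 20.7
ee_pos: [0.5246, -0.204, 0.1055]
eef_rot: [-3.14, -0.001, 1.513]
ft_force: [-0.5, 0.4, -1.3]
grip_width: 0.0498
gripper_force: 61.8
```

Call:
play_rows(
  deltas=[
    [[0,0,0],[0,0,0],0.58],
    [[0,0,0],[0,0,0],0.6],
    [[0,0,0],[0,0,0],0.62],
    [[0,0,0],[0,0,0],0.64],
    [[0,0,0],[0,0,0],0.66],
    [[0,0,0],[0,0,0],0.68],
    [[0,0,0],[0,0,0],0.7],
    [[0,0,0],[0,0,0],0.7],
  ],
)

```text
time: 21.37
ee_pos: [0.5253, -0.2042, 0.1069]
eef_rot: [3.142, 0.0, 1.513]
ft_force: [-0.4, 0.9, -1.7]
grip_width: 0.0595
gripper_force: 6.0
```

Call:
play_rows(
  deltas=[
    [[0,0,0],[0,0,0],0.7],
    [[0,0,0],[0,0,-0.08],0.7],
    [[0,0,0],[0,0,-0.18],0.7],
    [[0,0,0],[0,0,-0.3],0.7],
    [[0,0,0],[0,0,-0.45],0.7],
    [[0,0,0],[0,0,-0.6],0.7],
    [[0,0,0],[0,0,-0.75],0.7],
    [[0,0,0],[0,0,-0.9],0.7],
  ],
)

```text
time: 22.03
ee_pos: [0.5254, -0.2042, 0.1805]
eef_rot: [3.141, 0.0, 1.513]
ft_force: [1.0, 0.0, -1.0]
grip_width: 0.06
gripper_force: 6.0
```

Call:
play_rows(
  deltas=[
    [[0,0,0],[0,0,-0.12],0.7],
    [[0,0,0],[0,0,-0.25],0.7],
    [[0,0,0],[0,0,-0.38],0.7],
    [[0,0,0],[0,0,-0.5],0.7],
    [[0,0,0],[0,0,-0.55],0.7],
    [[0,0,0],[0,0,-0.55],0.7],
    [[0,0,0],[0,0,-0.55],0.7],
    [[0,0,0],[0,0,-0.55],0.7],
  ],
)

```text
time: 22.7
ee_pos: [0.5249, -0.2042, 0.2222]
eef_rot: [-3.141, -0.0, 1.513]
ft_force: [0.6, -0.5, -0.4]
grip_width: 0.0601
gripper_force: 6.0
```

Run:
```python
from h import *
s=fsnap('w6.png');W=pts(s);limes(s,W)
s=snap('top');limes(s,pts(s))
go(.536,.375,.22,1.63)
```

```text
lime px [259. 174.] 1191 sph [ 0.5255 -0.2054  0.0239] mean [ 0.5256 -0.2024  0.0393] ext [0.036 0.041 0.017] mid [ 0.5256 -0.2041  0.0376] long axis deg 84.0 sd [0.0098 0.0109]
lime px [158. 192.] 103 sph [0.5361 0.3736 0.0312] mean [0.5341 0.3726 0.04  ] ext [0.037 0.036 0.021] mid [0.5357 0.3737 0.0388] long axis deg 155.0 sd [0.0094 0.0101]
lime px [326. 198.] 111 sph [ 0.5245 -0.2051  0.0275] mean [ 0.5226 -0.2029  0.0391] ext [0.033 0.038 0.023] mid [ 0.5227 -0.2037  0.0369] long axis deg 90.0 sd [0.0094 0.0105]
22.8 [ 0.5249 -0.2042  0.2222] [-3.141 -0.     1.513] w 0.0599 gf 6.0 F [-0.5 -0.5 -1.2]
shift [ 7.236 -0.28   0.03 ]
turn [-0.001 -0.    -0.075]
```

View pics/w6.png

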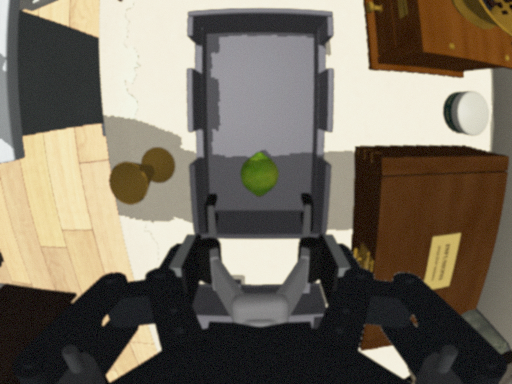

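Lime 1 lies in the tote at (259,174). Now to the second lime, at (0.536, 0.375).

Call:
play_rows(
  deltas=[
    [[0,0,0],[0.12,0,0],0.7],
    [[0,0,0],[0.25,-0.01,0],0.7],
    [[0,0,0],[0.38,-0.01,0],0.7],
    [[0,0,0],[0.5,-0.02,0],0.7],
    [[0,0,0],[0.62,-0.02,0],0.7],
    [[0,0,0],[0.75,-0.03,0],0.7],
    [[0,0,0],[0.88,-0.03,0],0.7],
    [[0,0,0],[1,-0.04,0],0.7],
  ],
)

```text
time: 23.47
ee_pos: [0.5268, -0.1228, 0.2229]
eef_rot: [3.141, -0.0, 1.514]
ft_force: [-0.8, 0.3, -1.1]
grip_width: 0.0595
gripper_force: 6.0
```

Call:
play_rows(
  deltas=[
    [[0,0,0],[0.12,0,0],0.7],
    [[0,0,0],[0.25,-0.01,0],0.7],
    [[0,0,0],[0.38,-0.01,0],0.7],
    [[0,0,0],[0.5,-0.02,0],0.7],
    [[0,0,0],[0.62,-0.02,0],0.7],
    [[0,0,0],[0.75,-0.03,0],0.7],
    [[0,0,0],[0.88,-0.03,0],0.7],
    [[0,0,0],[1,-0.04,0],0.7],
  ],
)

```text
time: 24.13
ee_pos: [0.5282, -0.043, 0.2228]
eef_rot: [3.141, -0.0, 1.513]
ft_force: [-0.6, -0.1, -1.2]
grip_width: 0.0597
gripper_force: 6.0
```

Call:
play_rows(
  deltas=[
    [[0,0,0],[0.12,0,0],0.7],
    [[0,0,0],[0.25,-0.01,0],0.7],
    [[0,0,0],[0.38,-0.01,0],0.7],
    [[0,0,0],[0.5,-0.02,0],0.7],
    [[0,0,0],[0.62,-0.02,0],0.7],
    [[0,0,0],[0.75,-0.03,0],0.7],
    [[0,0,0],[0.88,-0.03,0],0.7],
    [[0,0,0],[1,-0.04,0],0.7],
  ],
)

```text
time: 24.8
ee_pos: [0.5296, 0.0371, 0.2228]
eef_rot: [3.141, -0.0, 1.513]
ft_force: [-0.1, -0.5, -0.9]
grip_width: 0.0598
gripper_force: 6.0
```

Call:
play_rows(
  deltas=[
    [[0,0,0],[0.12,0,0],0.7],
    [[0,0,0],[0.25,-0.01,0],0.7],
    [[0,0,0],[0.38,-0.01,0],0.7],
    [[0,0,0],[0.5,-0.02,0],0.7],
    [[0,0,0],[0.62,-0.02,0],0.7],
    [[0,0,0],[0.75,-0.03,0],0.7],
    [[0,0,0],[0.88,-0.03,0],0.7],
    [[0,0,0],[1,-0.04,0],0.7],
  ],
)

```text
time: 25.47
ee_pos: [0.531, 0.1172, 0.2228]
eef_rot: [3.142, -0.0, 1.513]
ft_force: [0.0, 0.9, -0.2]
grip_width: 0.0599
gripper_force: 6.0
```

Call:
play_rows(
  deltas=[
    [[0,0,0],[0.12,0,0],0.7],
    [[0,0,0],[0.25,-0.01,0],0.7],
    [[0,0,0],[0.38,-0.01,0],0.7],
    [[0,0,0],[0.5,-0.02,0],0.7],
    [[0,0,0],[0.62,-0.02,0],0.7],
    [[0,0,0],[0.75,-0.03,0],0.7],
    [[0,0,0],[0.88,-0.03,0],0.7],
    [[0,0,0],[1,-0.04,0],0.7],
  ],
)

```text
time: 26.13
ee_pos: [0.5325, 0.1972, 0.2228]
eef_rot: [3.142, -0.0, 1.513]
ft_force: [-0.0, -0.3, -0.6]
grip_width: 0.0602
gripper_force: 6.0
```

Call:
play_rows(
  deltas=[
    [[0,0,0],[0.12,0,0],0.7],
    [[0,0,0],[0.25,-0.01,0],0.7],
    [[0,0,0],[0.38,-0.01,0],0.7],
    [[0,0,0],[0.5,-0.02,0],0.7],
    [[0,0,0],[0.62,-0.02,0],0.7],
    [[0,0,0],[0.75,-0.03,0],0.7],
    [[0,0,0],[0.88,-0.03,0],0.7],
    [[0,0,0],[1,-0.04,0],0.7],
  ],
)

```text
time: 26.8
ee_pos: [0.5339, 0.2772, 0.2228]
eef_rot: [-3.142, -0.0, 1.513]
ft_force: [-1.1, -0.7, -0.4]
grip_width: 0.0598
gripper_force: 6.0
```

Call:
play_rows(
  deltas=[
    [[0,0,-0.06],[0.12,0,0],0.7],
    [[0,0,-0.12],[0.25,-0.01,0],0.7],
    [[0,0,-0.18],[0.38,-0.01,0],0.7],
    [[0,0,-0.24],[0.5,-0.02,0],0.7],
    [[0,0,-0.3],[0.62,-0.02,0],0.7],
    [[0,0,-0.36],[0.75,-0.03,0],0.7],
    [[0,0,-0.4],[0.88,-0.03,0],0.7],
    [[0,0,-0.4],[0.95,-0.04,0],0.7],
  ],
)

```text
time: 27.47
ee_pos: [0.5349, 0.3537, 0.2226]
eef_rot: [3.141, -0.001, 2.145]
ft_force: [-0.4, 0.4, -0.8]
grip_width: 0.0599
gripper_force: 6.0
```

Call:
play_rows(
  deltas=[
    [[0,0,-0.06],[0,0,0],0.7],
    [[0,0,-0.12],[0,0,0],0.7],
    [[0,0,-0.18],[0,0,0],0.7],
    [[0,0,-0.24],[0,0,0],0.7],
    [[0,0,-0.3],[0,0,0],0.7],
    [[0,0,-0.36],[0,0,0],0.7],
    [[0,0,-0.415],[0,0,0],0.7],
    [[0,0,-0.415],[0,0,0],0.7],
  ],
)

```text
time: 28.13
ee_pos: [0.5351, 0.352, 0.2226]
eef_rot: [-3.141, -0.0, 2.794]
ft_force: [-0.7, 0.8, -0.1]
grip_width: 0.0596
gripper_force: 6.0
```

Run:
```python
from h import *
s=fsnap('w7.png');W=pts(s);limes(s,W)
s=snap('top');limes(s,pts(s))
go(.536,.375,.165,2.79)
```

```text
lime px [281. 167.] 1103 sph [0.5375 0.3765 0.0235] mean [0.534  0.3761 0.04  ] ext [0.039 0.034 0.016] mid [0.5353 0.376  0.0381] long axis deg -169.0 sd [0.0094 0.0105]
lime px [326. 198.] 112 sph [ 0.5247 -0.2057  0.0254] mean [ 0.522  -0.2029  0.0386] ext [0.034 0.037 0.025] mid [ 0.5226 -0.2039  0.0365] long axis deg 81.0 sd [0.0091 0.0108]
28.23 [0.5351 0.3521 0.2227] [-3.141 -0.     2.788] w 0.0597 gf 6.0 F [-0.1  0.8 -0.1]
shift [0.088 0.273 0.721]
turn [-0.    -0.    -0.001]
```

Call:
play_rows(
  deltas=[
    [[0,0,0],[0.04,0.15,0],0.7],
    [[0,0,0],[0.08,0.295,0],0.7],
    [[0,0,0],[0.08,0.295,0.12],0.7],
    [[0,0,0],[0.08,0.295,0.24],0.7],
    [[0,0,0],[0.08,0.295,0.36],0.7],
    [[0,0,0],[0.08,0.295,0.48],0.7],
    [[0,0,0],[0.08,0.295,0.6],0.7],
    [[0,0,0],[0.08,0.295,0.72],0.7],
  ],
)

```text
time: 28.9
ee_pos: [0.5371, 0.3759, 0.1638]
eef_rot: [-3.141, -0.0, 2.793]
ft_force: [-0.0, 0.4, -0.5]
grip_width: 0.06
gripper_force: 6.0
```

Run:
```python
from h import *
s=fsnap('w8.png');W=pts(s);limes(s,W)
go(.5373,.3763,.1,2.79)
```

```text
lime px [261. 186.] 1641 sph [0.5377 0.3764 0.0233] mean [0.5334 0.3776 0.0397] ext [0.039 0.034 0.017] mid [0.535  0.3771 0.0375] long axis deg -166.0 sd [0.0093 0.0105]
28.95 [0.5365 0.3753 0.1619] [-3.139e+00 -1.000e-03  2.793e+00] w 0.0598 gf 6.0 F [-1.1 -1.6 -2.1]
shift [-0.006  0.017  0.774]
turn [-0.002 -0.001  0.002]
```

View pics/w8.png

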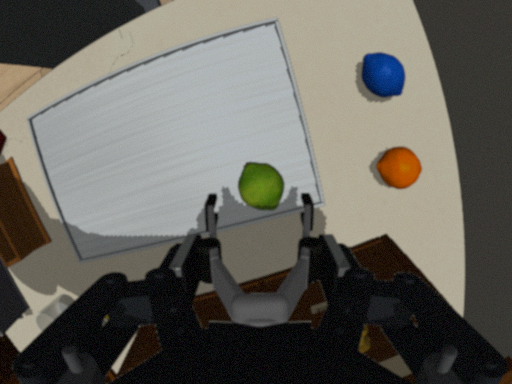

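The lime at (261,186) is centred between the tips. I check the cabinet clearance before descending.

Run:
```python
from h import *
s=snap('top');W=pts(s)[75:175,105:216]
m=(W[...,2]>.05)&(W[...,0]>.56);print(m.sum(),np.nanpercentile(W[m],[0.5,2,50,100],axis=0).round(3))
```

```text
8809 [[0.564 0.182 0.059]
 [0.578 0.186 0.08 ]
 [0.75  0.33  0.216]
 [0.89  0.569 0.577]]
```

Call:
play_rows(
  deltas=[
    [[0,0,0],[-0.01,0.01,0.1],0.7],
    [[0,0,0],[-0.01,0.01,0.2],0.7],
    [[0,0,0],[-0.01,0.01,0.3],0.7],
    [[0,0,0],[-0.01,0.01,0.4],0.7],
    [[0,0,0],[-0.01,0.01,0.4],0.7],
    [[0,0,0],[-0.01,0.01,0.4],0.7],
    [[0,0,0],[-0.01,0.01,0.4],0.7],
    [[0,0,0],[-0.01,0.01,0.4],0.7],
  ],
)

```text
time: 29.67
ee_pos: [0.5382, 0.3773, 0.1337]
eef_rot: [3.141, 0.0, 2.793]
ft_force: [-0.3, -0.2, -1.6]
grip_width: 0.0599
gripper_force: 6.0
```

Call:
play_rows(
  deltas=[
    [[0,0,0],[0,0,0.07],0.7],
    [[0,0,0],[0,0,0.14],0.7],
    [[0,0,0],[0,0,0.21],0.7],
    [[0,0,0],[0,0,0.28],0.7],
    [[0,0,0],[0,0,0.35],0.7],
    [[0,0,0],[0,0,0.42],0.7],
    [[0,0,0],[0,0,0.42],0.7],
    [[0,0,0],[0,0,0.42],0.7],
  ],
)

```text
time: 30.33
ee_pos: [0.5379, 0.3769, 0.0991]
eef_rot: [-3.141, -0.001, 2.793]
ft_force: [0.4, 0.2, -0.2]
grip_width: 0.0598
gripper_force: 6.0
```

Call:
play_rows(
  deltas=[
    [[0,0,0],[0,0,0],0.68],
    [[0,0,0],[0,0,0],0.66],
    [[0,0,0],[0,0,0],0.64],
    [[0,0,0],[0,0,0],0.62],
    [[0,0,0],[0,0,0],0.6],
    [[0,0,0],[0,0,0],0.57],
    [[0,0,0],[0,0,0],0.57],
    [[0,0,0],[0,0,0],0.57],
  ],
)

```text
time: 31.0
ee_pos: [0.5382, 0.3772, 0.1]
eef_rot: [3.141, 0.0, 2.793]
ft_force: [-0.1, 0.2, 3.4]
grip_width: 0.0499
gripper_force: 61.5
```

Call:
play_rows(
  deltas=[
    [[0,0,0],[0,0,0],0.57],
    [[0,0,0],[0,0,-0.06],0.57],
    [[0,0,0],[0,0,-0.12],0.57],
    [[0,0,0],[0,0,-0.2],0.57],
    [[0,0,0],[0,0,-0.3],0.57],
    [[0,0,0],[0,0,-0.42],0.57],
    [[0,0,0],[0,0,-0.55],0.57],
    [[0,0,0],[0,0,-0.7],0.57],
  ],
)

```text
time: 31.67
ee_pos: [0.538, 0.377, 0.1567]
eef_rot: [3.142, -0.0, 2.793]
ft_force: [0.4, 0.7, -1.5]
grip_width: 0.05
gripper_force: 62.3
```

Call:
play_rows(
  deltas=[
    [[0,0,0.05],[0,0,-0.12],0.57],
    [[0,0,0.1],[0,0,-0.25],0.57],
    [[0,0,0.16],[0,0,-0.38],0.57],
    [[0,0,0.22],[0,0,-0.5],0.57],
    [[0,0,0.28],[0,0,-0.62],0.57],
    [[0,0,0.34],[0,0,-0.72],0.57],
    [[0,0,0.4],[0,0,-0.82],0.57],
    [[0,0,0.4],[0,0,-0.82],0.57],
  ],
)

```text
time: 32.33
ee_pos: [0.5384, 0.378, 0.2241]
eef_rot: [3.138, -0.0, 2.161]
ft_force: [0.2, 0.4, -1.3]
grip_width: 0.05
gripper_force: 62.3
```

Call:
play_rows(
  deltas=[
    [[0,0,0.05],[0,0,0],0.57],
    [[0,0,0.1],[0,0,0],0.57],
    [[0,0,0.16],[0,0,0],0.57],
    [[0,0,0.22],[0,0,0],0.57],
    [[0,0,0.28],[0,0,0],0.57],
    [[0,0,0.34],[0,0,0],0.57],
    [[0,0,0.4],[0,0,0],0.57],
    [[0,0,0.415],[0,0,0],0.57],
  ],
)

```text
time: 33.0
ee_pos: [0.5378, 0.3771, 0.2214]
eef_rot: [-3.141, -0.0, 1.512]
ft_force: [0.1, 0.6, -1.3]
grip_width: 0.0502
gripper_force: 62.3
```

Run:
```python
from h import *
s=fsnap('w9.png');W=pts(s);limes(s,W,15)
p=np.array([.5287,-.1507])+.05*np.array([.0577,.9983])
go(*p,.22,1.513)
```

```text
33.05 [0.5378 0.3772 0.2214] [-3.142 -0.     1.514] w 0.0501 gf 62.3 F [ 0.7 -0.4 -1.1]
shift [-5.969  0.262  0.017]
turn [-0.    -0.     0.001]
```

View pics/w9.png

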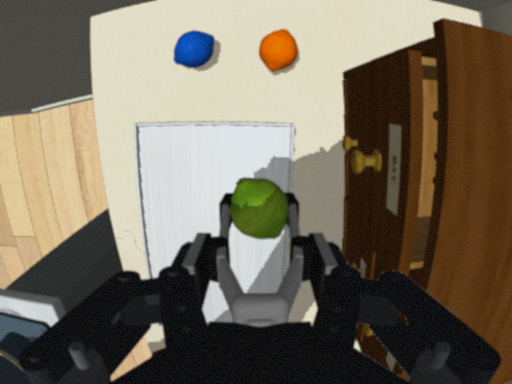

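The second lime is held at (260,208). Now to the tote.

Call:
play_rows(
  deltas=[
    [[0,0,0],[-0.06,0,0],0.57],
    [[0,0,0],[-0.16,0.01,0],0.57],
    [[0,0,0],[-0.29,0.01,0],0.57],
    [[0,0,0],[-0.42,0.02,0],0.57],
    [[0,0,0],[-0.56,0.02,0],0.57],
    [[0,0,0],[-0.7,0.03,0],0.57],
    [[0,0,0],[-0.85,0.04,0],0.57],
    [[0,0,0],[-1,0.044,0],0.57],
  ],
)

```text
time: 33.72
ee_pos: [0.5372, 0.2953, 0.2213]
eef_rot: [3.141, 0.0, 1.513]
ft_force: [0.1, -1.3, -1.7]
grip_width: 0.0503
gripper_force: 62.3
```

Call:
play_rows(
  deltas=[
    [[0,0,0],[-0.12,0,0],0.57],
    [[0,0,0],[-0.25,0.01,0],0.57],
    [[0,0,0],[-0.38,0.01,0],0.57],
    [[0,0,0],[-0.5,0.02,0],0.57],
    [[0,0,0],[-0.62,0.02,0],0.57],
    [[0,0,0],[-0.75,0.03,0],0.57],
    [[0,0,0],[-0.88,0.04,0],0.57],
    [[0,0,0],[-1,0.044,0],0.57],
  ],
)

```text
time: 34.38
ee_pos: [0.536, 0.2157, 0.2212]
eef_rot: [3.141, 0.0, 1.513]
ft_force: [0.3, -0.5, -1.5]
grip_width: 0.0504
gripper_force: 62.3
```

Call:
play_rows(
  deltas=[
    [[0,0,0],[-0.12,0,0],0.57],
    [[0,0,0],[-0.25,0.01,0],0.57],
    [[0,0,0],[-0.38,0.01,0],0.57],
    [[0,0,0],[-0.5,0.02,0],0.57],
    [[0,0,0],[-0.62,0.02,0],0.57],
    [[0,0,0],[-0.75,0.03,0],0.57],
    [[0,0,0],[-0.88,0.04,0],0.57],
    [[0,0,0],[-1,0.044,0],0.57],
  ],
)

```text
time: 35.05
ee_pos: [0.5349, 0.1355, 0.2212]
eef_rot: [3.142, 0.0, 1.513]
ft_force: [-0.8, -0.2, -1.7]
grip_width: 0.0501
gripper_force: 62.3
```

Call:
play_rows(
  deltas=[
    [[0,0,0],[-0.12,0,0],0.57],
    [[0,0,0],[-0.25,0.01,0],0.57],
    [[0,0,0],[-0.38,0.01,0],0.57],
    [[0,0,0],[-0.5,0.02,0],0.57],
    [[0,0,0],[-0.62,0.02,0],0.57],
    [[0,0,0],[-0.75,0.03,0],0.57],
    [[0,0,0],[-0.88,0.04,0],0.57],
    [[0,0,0],[-1,0.044,0],0.57],
  ],
)

```text
time: 35.72
ee_pos: [0.5337, 0.0555, 0.2212]
eef_rot: [3.142, 0.0, 1.513]
ft_force: [-0.5, -0.3, -1.7]
grip_width: 0.0496
gripper_force: 62.3
```

Call:
play_rows(
  deltas=[
    [[0,0,0],[-0.12,0,0],0.57],
    [[0,0,0],[-0.25,0.01,0],0.57],
    [[0,0,0],[-0.38,0.01,0],0.57],
    [[0,0,0],[-0.5,0.02,0],0.57],
    [[0,0,0],[-0.62,0.02,0],0.57],
    [[0,0,0],[-0.75,0.03,0],0.57],
    [[0,0,0],[-0.88,0.04,0],0.57],
    [[0,0,0],[-1,0.044,0],0.57],
  ],
)

```text
time: 36.38
ee_pos: [0.5326, -0.0245, 0.2212]
eef_rot: [3.142, 0.0, 1.513]
ft_force: [-0.4, -0.3, -1.3]
grip_width: 0.0497
gripper_force: 62.3
```

Call:
play_rows(
  deltas=[
    [[0,0,0],[-0.14,0,0],0.57],
    [[0,0,0],[-0.28,0.01,0],0.57],
    [[0,0,0],[-0.42,0.01,0],0.57],
    [[0,0,0],[-0.56,0.02,0],0.57],
    [[0,0,0],[-0.7,0.02,0],0.57],
    [[0,0,0],[-0.84,0.03,0],0.57],
    [[0,0,0],[-0.93,0.04,0],0.57],
    [[0,0,0],[-0.97,0.044,0],0.57],
  ],
)

```text
time: 37.05
ee_pos: [0.5315, -0.1028, 0.2211]
eef_rot: [-3.141, 0.0, 1.511]
ft_force: [-0.2, -0.0, -1.7]
grip_width: 0.0501
gripper_force: 62.3
```

Run:
```python
from h import *
s=fsnap('w10.png');W=pts(s);limes(s,W,15)
s=snap('top');limes(s,pts(s))
p=np.array([.5287,-.1507])+.05*np.array([.0577,.9983])
go(*p,.106,1.513)
```

```text
lime px [259. 220.] 3882 sph [ 0.524  -0.2007  0.0204] mean [ 0.5258 -0.1982  0.0383] ext [0.036 0.037 0.021] mid [ 0.5257 -0.2005  0.0358] long axis deg 104.0 sd [0.0099 0.0106]
37.15 [ 0.5316 -0.1016  0.2211] [-3.141 -0.     1.512] w 0.0501 gf 62.3 F [-0.1  0.4 -1.5]
shift [ 0.011 -0.     1.439]
turn [-0.    -0.    -0.001]
```

Call:
play_rows(
  deltas=[
    [[0,0,0],[0.01,0,0.06],0.57],
    [[0,0,0],[0.01,0,0.15],0.57],
    [[0,0,0],[0.01,0,0.25],0.57],
    [[0,0,0],[0.01,0,0.35],0.57],
    [[0,0,0],[0.01,0,0.45],0.57],
    [[0,0,0],[0.01,0,0.55],0.57],
    [[0,0,0],[0.01,0,0.65],0.57],
    [[0,0,0],[0.01,0,0.75],0.57],
  ],
)

```text
time: 37.82
ee_pos: [0.5315, -0.1002, 0.1602]
eef_rot: [-3.141, -0.0, 1.513]
ft_force: [0.6, -0.6, -1.0]
grip_width: 0.05
gripper_force: 62.3
```

Call:
play_rows(
  deltas=[
    [[0,0,0],[0,0,0.1],0.57],
    [[0,0,0],[0,0,0.2],0.57],
    [[0,0,0],[0,0,0.3],0.57],
    [[0,0,0],[0,0,0.4],0.57],
    [[0,0,0],[0,0,0.5],0.57],
    [[0,0,0],[0,0,0.6],0.57],
    [[0,0,0],[0,0,0.68],0.57],
    [[0,0,0],[0,0,0.68],0.57],
  ],
)

```text
time: 38.48
ee_pos: [0.531, -0.1001, 0.1054]
eef_rot: [-3.14, -0.0, 1.513]
ft_force: [0.2, -1.4, -1.6]
grip_width: 0.0502
gripper_force: 62.4
```

Call:
play_rows(
  deltas=[
    [[0,0,0],[0,0,0],0.58],
    [[0,0,0],[0,0,0],0.6],
    [[0,0,0],[0,0,0],0.62],
    [[0,0,0],[0,0,0],0.64],
    [[0,0,0],[0,0,0],0.66],
    [[0,0,0],[0,0,0],0.68],
    [[0,0,0],[0,0,0],0.7],
    [[0,0,0],[0,0,0],0.7],
  ],
)

```text
time: 39.15
ee_pos: [0.5317, -0.1002, 0.1069]
eef_rot: [3.141, 0.0, 1.513]
ft_force: [0.4, -0.3, -1.2]
grip_width: 0.0596
gripper_force: 6.0
```

Call:
play_rows(
  deltas=[
    [[0,0,0],[0,0,0],0.7],
    [[0,0,0],[0,0,-0.08],0.7],
    [[0,0,0],[0,0,-0.18],0.7],
    [[0,0,0],[0,0,-0.3],0.7],
    [[0,0,0],[0,0,-0.45],0.7],
    [[0,0,0],[0,0,-0.6],0.7],
    [[0,0,0],[0,0,-0.75],0.7],
    [[0,0,0],[0,0,-0.9],0.7],
  ],
)

```text
time: 39.82
ee_pos: [0.5318, -0.1002, 0.1805]
eef_rot: [3.141, -0.0, 1.513]
ft_force: [-0.3, -0.5, -1.0]
grip_width: 0.0601
gripper_force: 6.0
```

Call:
play_rows(
  deltas=[
    [[0,0,0],[0,0,-0.12],0.7],
    [[0,0,0],[0,0,-0.25],0.7],
    [[0,0,0],[0,0,-0.38],0.7],
    [[0,0,0],[0,0,-0.5],0.7],
    [[0,0,0],[0,0,-0.55],0.7],
    [[0,0,0],[0,0,-0.55],0.7],
    [[0,0,0],[0,0,-0.55],0.7],
    [[0,0,0],[0,0,-0.55],0.7],
  ],
)

```text
time: 40.48
ee_pos: [0.5313, -0.1002, 0.2223]
eef_rot: [-3.141, -0.0, 1.513]
ft_force: [-0.1, -0.0, -0.7]
grip_width: 0.0596
gripper_force: 6.0
```

Run:
```python
from h import *
s=fsnap('w11.png');W=pts(s);limes(s,W,15)
s=snap('top');limes(s,pts(s))
go(.4575,.0648,.22,1.606)
```

```text
lime px [260. 172.] 1198 sph [ 0.5331 -0.0995  0.0236] mean [ 0.5333 -0.0961  0.0394] ext [0.036 0.039 0.018] mid [ 0.533  -0.0977  0.0375] long axis deg 119.0 sd [0.0097 0.0111]
lime px [440. 186.] 21 sph [ 0.7735 -0.1305  0.0157] mean [ 0.7688 -0.1302  0.0156] ext [0.002 0.009 0.012] mid [ 0.7689 -0.1301  0.0148] long axis deg 86.0 sd [0.0006 0.0027]
lime px [259. 258.] 918 sph [ 0.5257 -0.2047  0.0243] mean [ 0.5259 -0.1983  0.0388] ext [0.036 0.036 0.019] mid [ 0.5259 -0.2002  0.0365] long axis deg 56.0 sd [0.0098 0.0099]
lime px [294. 195.] 83 sph [ 0.5326 -0.0972  0.0286] mean [ 0.5299 -0.093   0.0389] ext [0.035 0.026 0.028] mid [ 0.5304 -0.0921  0.0367] long axis deg 170.0 sd [0.0074 0.0099]
40.58 [ 0.5313 -0.1002  0.2222] [-3.14  -0.     1.513] w 0.0598 gf 6.0 F [ 0.9 -0.9 -1.1]
shift [ 2.006 -1.04   0.029]
turn [-0.001 -0.    -0.059]
```

View pics/w11.png

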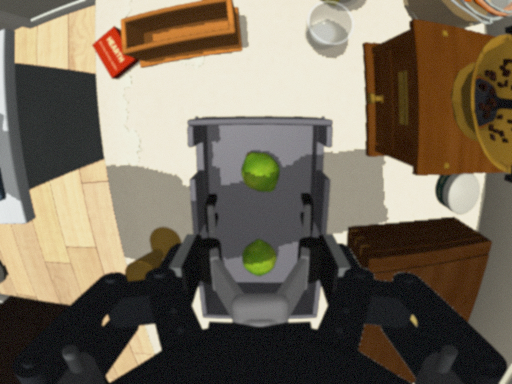

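Both limes lie on the tote floor at (260,172) and (259,258). Next, return the tongs to the caddy.

Call:
play_rows(
  deltas=[
    [[0,0,0],[0.12,-0.06,0],0.7],
    [[0,0,0],[0.25,-0.13,0],0.7],
    [[0,0,0],[0.38,-0.2,0],0.7],
    [[0,0,0],[0.5,-0.26,0],0.7],
    [[0,0,0],[0.62,-0.32,0],0.7],
    [[0,0,0],[0.75,-0.39,0],0.7],
    [[0,0,0],[0.88,-0.46,0],0.7],
    [[0,0,0],[1,-0.52,0],0.7],
  ],
)

```text
time: 41.25
ee_pos: [0.4941, -0.0166, 0.2229]
eef_rot: [3.142, -0.0, 1.514]
ft_force: [-0.3, -0.4, -0.6]
grip_width: 0.0601
gripper_force: 6.0
```

Call:
play_rows(
  deltas=[
    [[0,0,-0.03],[0.16,-0.08,0],0.7],
    [[0,0,-0.058],[0.33,-0.17,0],0.7],
    [[0,0,-0.058],[0.5,-0.26,0],0.7],
    [[0,0,-0.058],[0.66,-0.34,0],0.7],
    [[0,0,-0.058],[0.82,-0.43,0],0.7],
    [[0,0,-0.058],[1,-0.52,0],0.7],
    [[0,0,-0.058],[1.0,-0.52,0],0.7],
    [[0,0,-0.058],[1.0,-0.52,0],0.7],
  ],
)

```text
time: 41.92
ee_pos: [0.4573, 0.0655, 0.2229]
eef_rot: [3.141, -0.0, 1.608]
ft_force: [0.3, -0.3, -0.4]
grip_width: 0.0595
gripper_force: 6.0
```

Run:
```python
from h import *
s=fsnap('w12.png');W=pts(s);Z=W[...,2]
near=(abs(W[...,0]-.457)<.075)&(abs(W[...,1]-.065)<.05)
for lo,hi in((.053,.064),(.12,.17),(.18,.23)):
    m=near&(Z>lo)&(Z<hi); p=W[m][:,:2].astype(np.float32)
    if len(p)>4: r=cv2.minAreaRect(p); print(lo,len(p),np.round(r[0],4),np.round(r[1],4),r[2],np.nanpercentile(W[m],[1,50,99],axis=0).round(3).tolist())
go(.4575,.0647,.0875,1.606)
```

```text
0.053 1788 [0.4576 0.0647] [0.1179 0.0421] 2.5508151054382324 [[0.4, 0.043, 0.053], [0.458, 0.072, 0.059], [0.516, 0.087, 0.061]]
0.12 495 [0.4573 0.0662] [0.0737 0.0196] 2.595076084136963 [[0.421, 0.056, 0.141], [0.428, 0.073, 0.162], [0.494, 0.077, 0.169]]
0.18 2721 [0.4581 0.065 ] [0.0874 0.0232] 2.0306575298309326 [[0.416, 0.055, 0.184], [0.476, 0.073, 0.226], [0.5, 0.077, 0.23]]
41.97 [0.4577 0.0646 0.2229] [3.141 0.    1.607] w 0.0599 gf 6.0 F [ 0.4 -0.2 -1.2]
shift [ 0.002 -0.002  1.692]
turn [0. 0. 0.]
```

View pics/w12.png

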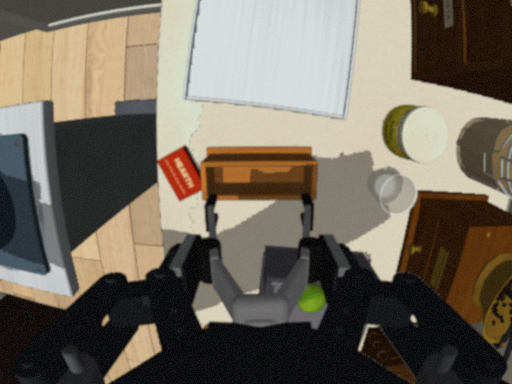

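The tips at (212,210) and (306,210) line up with the caddy well. Lower the tongs in.

Call:
play_rows(
  deltas=[
    [[0,0,0],[-0.01,0,0.1],0.7],
    [[0,0,0],[-0.01,0,0.2],0.7],
    [[0,0,0],[-0.01,0,0.3],0.7],
    [[0,0,0],[-0.01,0,0.4],0.7],
    [[0,0,0],[-0.01,0,0.5],0.7],
    [[0,0,0],[-0.01,0,0.6],0.7],
    [[0,0,0],[-0.01,0,0.7],0.7],
    [[0,0,0],[-0.01,0,0.8],0.7],
  ],
)

```text
time: 42.63
ee_pos: [0.4578, 0.0635, 0.1579]
eef_rot: [-3.141, -0.0, 1.604]
ft_force: [-0.7, 0.5, -1.5]
grip_width: 0.0597
gripper_force: 6.0
```

Call:
play_rows(
  deltas=[
    [[0,0,0],[0,0,0.06],0.7],
    [[0,0,0],[0,0,0.14],0.7],
    [[0,0,0],[0,0,0.22],0.7],
    [[0,0,0],[0,0,0.3],0.7],
    [[0,0,0],[0,0,0.38],0.7],
    [[0,0,0],[0,0,0.46],0.7],
    [[0,0,0],[0,0,0.54],0.7],
    [[0,0,0],[0,0,0.6],0.7],
  ],
)

```text
time: 43.3
ee_pos: [0.4577, 0.0635, 0.11]
eef_rot: [-3.141, -0.0, 1.604]
ft_force: [-0.7, -0.5, -0.5]
grip_width: 0.0595
gripper_force: 6.0
```

Call:
play_rows(
  deltas=[
    [[0,0,0],[0,0,0.04],0.7],
    [[0,0,0],[0,0,0.08],0.7],
    [[0,0,0],[0,0,0.12],0.7],
    [[0,0,0],[0,0,0.16],0.7],
    [[0,0,0],[0,0,0.2],0.7],
    [[0,0,0],[0,0,0.24],0.7],
    [[0,0,0],[0,0,0.27],0.7],
    [[0,0,0],[0,0,0.28],0.7],
  ],
)

```text
time: 43.97
ee_pos: [0.4577, 0.0635, 0.088]
eef_rot: [-3.141, 0.0, 1.604]
ft_force: [-0.7, 0.4, -0.3]
grip_width: 0.0598
gripper_force: 6.0
```

Call:
play_rows(
  deltas=[
    [[0,0,0],[0,0,0],0.72],
    [[0,0,0],[0,0,0],0.74],
    [[0,0,0],[0,0,0],0.76],
    [[0,0,0],[0,0,0],0.8],
    [[0,0,0],[0,0,0],0.9],
    [[0,0,0],[0,0,0],1],
    [[0,0,0],[0,0,0],1],
    [[0,0,0],[0,0,0],1],
  ],
)

```text
time: 44.63
ee_pos: [0.4579, 0.0635, 0.0885]
eef_rot: [3.142, -0.0, 1.604]
ft_force: [0.5, -0.5, 0.1]
grip_width: 0.0856
gripper_force: 0.0
```

Call:
play_rows(
  deltas=[
    [[0,0,0],[0,0,0],1],
    [[0,0,0],[0,0,-0.1],1],
    [[0,0,0],[0,0,-0.2],1],
    [[0,0,0],[0,0,-0.35],1],
    [[0,0,0],[0,0,-0.5],1],
    [[0,0,0],[0,0,-0.65],1],
    [[0,0,0],[0,0,-0.8],1],
    [[0,0,0],[0,0,-1],1],
  ],
)

```text
time: 45.3
ee_pos: [0.4575, 0.0635, 0.1695]
eef_rot: [-3.141, -0.0, 1.604]
ft_force: [-0.6, -0.6, 0.6]
grip_width: 0.0852
gripper_force: 0.0
```

Call:
play_rows(
  deltas=[
    [[0,0,0],[0,0,-0.15],1],
    [[0,0,0],[0,0,-0.3],1],
    [[0,0,0],[0,0,-0.45],1],
    [[0,0,0],[0,0,-0.6],1],
    [[0,0,0],[0,0,-0.75],1],
    [[0,0,0],[0,0,-0.9],1],
    [[0,0,0],[0,0,-1],1],
    [[0,0,0],[0,0,-1],1],
  ],
)

```text
time: 45.97
ee_pos: [0.4584, 0.0638, 0.2504]
eef_rot: [3.138, -0.0, 1.604]
ft_force: [0.7, 0.3, -0.7]
grip_width: 0.0855
gripper_force: 0.0
```

Run:
```python
from h import *
s=fsnap('w13.png');W=pts(s);Z=W[...,2]
near=(abs(W[...,0]-.457)<.08)&(abs(W[...,1]-.063)<.06)
for lo,hi in((.11,.15),(.07,.15)):
    m=near&(Z>lo)&(Z<hi); p=W[m][:,:2].astype(np.float32)
    if len(p)>4: r=cv2.minAreaRect(p); print(lo,len(p),np.round(r[0],4),np.round(r[1],4),r[2],np.nanmax(Z[m]))
go(.498,-.4213,.25,np.radians(87.5))
```

```text
0.11 724 [0.4586 0.064 ] [0.0334 0.0177] 1.92911958694458 0.13400180068278608
0.07 1340 [0.4589 0.0636] [0.0649 0.0204] 2.125638961791992 0.13400180068278608
46.02 [0.4581 0.0636 0.2494] [ 3.14  -0.     1.604] w 0.0856 gf 0.0 F [ 0.3  0.8 -0.7]
shift [-6.074  0.298 -0.008]
turn [ 0.001 -0.     0.049]
```

The tongs stand in the caddy, bow at 0.134 m. Now to the upper tote.

Call:
play_rows(
  deltas=[
    [[0,0,0.02],[-0.12,0.01,0],1],
    [[0,0,0.049],[-0.25,0.01,0],1],
    [[0,0,0.049],[-0.38,0.02,0],1],
    [[0,0,0.049],[-0.5,0.02,0],1],
    [[0,0,0.049],[-0.62,0.03,0],1],
    [[0,0,0.049],[-0.75,0.04,0],1],
    [[0,0,0.049],[-0.88,0.04,0],1],
    [[0,0,0.049],[-1,0.05,0],1],
  ],
)

```text
time: 46.68
ee_pos: [0.4644, -0.0176, 0.2483]
eef_rot: [-3.141, 0.0, 1.527]
ft_force: [-0.4, 0.6, -0.2]
grip_width: 0.0853
gripper_force: 0.0
```

Call:
play_rows(
  deltas=[
    [[0,0,0],[-0.12,0.01,0],1],
    [[0,0,0],[-0.25,0.03,0],1],
    [[0,0,0],[-0.38,0.04,0],1],
    [[0,0,0],[-0.5,0.05,0],1],
    [[0,0,0],[-0.62,0.07,0],1],
    [[0,0,0],[-0.75,0.09,0],1],
    [[0,0,0],[-0.88,0.11,0],1],
    [[0,0,0],[-1,0.13,0],1],
  ],
)

```text
time: 47.35
ee_pos: [0.4715, -0.0979, 0.2484]
eef_rot: [-3.142, 0.0, 1.527]
ft_force: [0.1, 0.3, 0.2]
grip_width: 0.0852
gripper_force: 0.0
```

Call:
play_rows(
  deltas=[
    [[0,0,0],[-0.12,0.01,0],1],
    [[0,0,0],[-0.25,0.03,0],1],
    [[0,0,0],[-0.38,0.04,0],1],
    [[0,0,0],[-0.5,0.05,0],1],
    [[0,0,0],[-0.62,0.07,0],1],
    [[0,0,0],[-0.75,0.09,0],1],
    [[0,0,0],[-0.88,0.11,0],1],
    [[0,0,0],[-1,0.13,0],1],
  ],
)

```text
time: 48.02
ee_pos: [0.4784, -0.1783, 0.2484]
eef_rot: [3.142, 0.0, 1.527]
ft_force: [0.1, -0.5, -0.2]
grip_width: 0.0853
gripper_force: 0.0
```

Call:
play_rows(
  deltas=[
    [[0,0,0],[-0.12,0.01,0],1],
    [[0,0,0],[-0.25,0.03,0],1],
    [[0,0,0],[-0.38,0.04,0],1],
    [[0,0,0],[-0.5,0.05,0],1],
    [[0,0,0],[-0.62,0.07,0],1],
    [[0,0,0],[-0.75,0.09,0],1],
    [[0,0,0],[-0.88,0.11,0],1],
    [[0,0,0],[-1,0.13,0],1],
  ],
)

```text
time: 48.68
ee_pos: [0.4853, -0.2586, 0.2484]
eef_rot: [3.142, 0.0, 1.527]
ft_force: [0.3, -0.1, -0.5]
grip_width: 0.0856
gripper_force: 0.0
```

Run:
```python
from h import *
s=snap('top');W=pts(s);
def loc(W,c,h,ex,ey,nm):
    a=np.radians(h);e=np.array([np.cos(a),np.sin(a)]);f=np.array([-e[1],e[0]])
    D=W[...,:2]-c;u=D@e;v=D@f
    m=(W[...,2]>.055)&(W[...,2]<.09)&(abs(u)<ex)&(abs(v)<ey);p=W[m][:,:2].astype(np.float32)
    r=cv2.minAreaRect(p);print(nm,m.sum(),np.round(r[0],4),np.round(r[1],4),round(r[2],2))
loc(W,np.array([.498,-.4213]),-2.5,.06,.045,'bar')
loc(W,np.array([.498,-.4213]),-2.5,.12,.062,'upper')
loc(W,np.array([.5287,-.1507]),86.7,.125,.08,'lower')
go(.498,-.4213,.25,np.radians(87.5))
```

```text
bar 0 [0. 0.] [0. 0.] 0.0
upper 0 [0. 0.] [0. 0.] 0.0
lower 441 [ 0.5285 -0.1507] [0.2228 0.1344] 86.57
48.73 [ 0.4852 -0.2608  0.2483] [3.141e+00 1.000e-03 1.525e+00] w 0.0853 gf 0.0 F [-0.1 -2.1 -0.9]
shift [-1.997  0.252 -0.019]
turn [ 0.     0.001 -0.002]
```

Call:
play_rows(
  deltas=[
    [[0,0,0],[-0.12,0.01,0],1],
    [[0,0,0],[-0.25,0.03,0],1],
    [[0,0,0],[-0.38,0.04,0],1],
    [[0,0,0],[-0.5,0.05,0],1],
    [[0,0,0],[-0.62,0.07,0],1],
    [[0,0,0],[-0.75,0.09,0],1],
    [[0,0,0],[-0.88,0.11,0],1],
    [[0,0,0],[-1,0.13,0],1],
  ],
)

```text
time: 49.4
ee_pos: [0.4921, -0.339, 0.2483]
eef_rot: [-3.142, 0.0, 1.527]
ft_force: [1.3, -0.3, 0.1]
grip_width: 0.0853
gripper_force: 0.0
```

Call:
play_rows(
  deltas=[
    [[0,0,0],[-0.14,0.01,0],1],
    [[0,0,0],[-0.28,0.03,0],1],
    [[0,0,0],[-0.42,0.04,0],1],
    [[0,0,0],[-0.56,0.06,0],1],
    [[0,0,0],[-0.7,0.08,0],1],
    [[0,0,0],[-0.84,0.1,0],1],
    [[0,0,0],[-0.98,0.125,0],1],
    [[0,0,0],[-0.98,0.125,0],1],
  ],
)

```text
time: 50.07
ee_pos: [0.4982, -0.4196, 0.248]
eef_rot: [-3.141, 0.001, 1.525]
ft_force: [0.5, -0.5, -0.8]
grip_width: 0.085
gripper_force: 0.0
```

Run:
```python
from h import *
s=fsnap('w14.png');W=pts(s)
c=np.array([.498,-.4213]);D=W[...,:2]-c;h=np.radians(-2.5)
u=D@[np.cos(h),np.sin(h)];v=D@[-np.sin(h),np.cos(h)];Z=W[...,2]
for nm,m in(('bar',(Z>.06)&(Z<.085)&(abs(u)<.06)&(abs(v)<.045)),('rim',(Z>.06)&(Z<.085)&(abs(u)<.115)&(abs(v)<.062))):
    p=W[m][:,:2].astype(np.float32);r=cv2.minAreaRect(p);print(nm,m.sum(),np.round(r[0],4),np.round(r[1],4),r[2],'u',np.percentile(u[m],[2,50,98]).round(4),'v',np.percentile(v[m],[2,98]).round(4))
go(.498,-.4213,.066,np.radians(87.5))
```

```text
bar 1097 [ 0.499  -0.4216] [0.0895 0.0132] 87.08602142333984 u [-0.0056  0.0008  0.0071] v [-0.0431  0.0433]
rim 4143 [ 0.499  -0.4198] [0.1122 0.1966] 87.45255279541016 u [-0.0957  0.0007  0.0973] v [-0.0535  0.0573]
50.12 [ 0.4984 -0.4179  0.248 ] [-3.141  0.     1.525] w 0.0858 gf 0.0 F [ 0.5  1.  -0.6]
shift [-4.200e-02 -2.000e-03  2.275e+00]
turn [-0.     0.    -0.001]
```

View pics/w14.png

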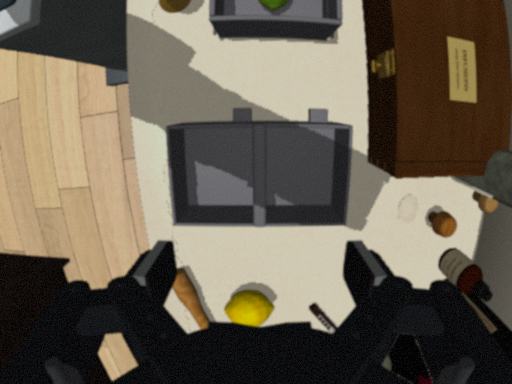

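The upper tote's bar is at (259,165), with the lugs at (243,115) and (318,115), both on the right half toward world +x. Descend onto the bar.

Call:
play_rows(
  deltas=[
    [[0,0,0],[-0.025,0.01,0.1],1],
    [[0,0,0],[-0.025,0.01,0.2],1],
    [[0,0,0],[-0.025,0.01,0.3],1],
    [[0,0,0],[-0.025,0.01,0.4],1],
    [[0,0,0],[-0.025,0.01,0.5],1],
    [[0,0,0],[-0.025,0.01,0.6],1],
    [[0,0,0],[-0.025,0.01,0.7],1],
    [[0,0,0],[-0.025,0.01,0.8],1],
  ],
)

```text
time: 50.78
ee_pos: [0.4993, -0.4185, 0.1835]
eef_rot: [-3.141, -0.0, 1.527]
ft_force: [0.1, 0.2, -0.1]
grip_width: 0.0855
gripper_force: 0.0
```

Call:
play_rows(
  deltas=[
    [[0,0,0],[0,0,0.1],1],
    [[0,0,0],[0,0,0.2],1],
    [[0,0,0],[0,0,0.3],1],
    [[0,0,0],[0,0,0.4],1],
    [[0,0,0],[0,0,0.5],1],
    [[0,0,0],[0,0,0.6],1],
    [[0,0,0],[0,0,0.7],1],
    [[0,0,0],[0,0,0.8],1],
  ],
)

```text
time: 51.45
ee_pos: [0.4994, -0.4186, 0.1196]
eef_rot: [3.142, -0.0, 1.527]
ft_force: [0.4, 0.0, -0.1]
grip_width: 0.0852
gripper_force: 0.0
```

Call:
play_rows(
  deltas=[
    [[0,0,0],[0,0,0.1],1],
    [[0,0,0],[0,0,0.2],1],
    [[0,0,0],[0,0,0.3],1],
    [[0,0,0],[0,0,0.4],1],
    [[0,0,0],[0,0,0.5],1],
    [[0,0,0],[0,0,0.6],1],
    [[0,0,0],[0,0,0.66],1],
    [[0,0,0],[0,0,0.66],1],
  ],
)

```text
time: 52.12
ee_pos: [0.4988, -0.4182, 0.0662]
eef_rot: [-3.14, -0.001, 1.527]
ft_force: [-1.1, 0.3, -0.3]
grip_width: 0.0849
gripper_force: 0.0
```

Call:
play_rows(
  deltas=[
    [[0,0,0],[0,0,0],0.6],
    [[0,0,0],[0,0,0],0.4],
    [[0,0,0],[0,0,0],0.2],
    [[0,0,0],[0,0,0],0.05],
    [[0,0,0],[0,0,0],0],
    [[0,0,0],[0,0,0],0],
    [[0,0,0],[0,0,0],0],
    [[0,0,0],[0,0,0],0],
  ],
)

```text
time: 52.78
ee_pos: [0.4994, -0.4188, 0.068]
eef_rot: [3.141, 0.0, 1.527]
ft_force: [-1.9, 1.0, 5.1]
grip_width: 0.0128
gripper_force: 59.5
```

Call:
play_rows(
  deltas=[
    [[0,0,0],[0,0,0],0],
    [[0,0,0],[0,0,-0.06],0],
    [[0,0,0],[0,0,-0.14],0],
    [[0,0,0],[0,0,-0.25],0],
    [[0,0,0],[0,0,-0.4],0],
    [[0,0,0],[0,0,-0.55],0],
    [[0,0,0],[0,0,-0.7],0],
    [[0,0,0],[0,0,-0.85],0],
  ],
)

```text
time: 53.45
ee_pos: [0.4995, -0.4187, 0.1373]
eef_rot: [3.141, 0.0, 1.527]
ft_force: [0.3, -1.0, -4.3]
grip_width: 0.0128
gripper_force: 58.6
```

Call:
play_rows(
  deltas=[
    [[0,0,0],[0,0,-0.15],0],
    [[0,0,0],[0,0,-0.3],0],
    [[0,0,0],[0,0,-0.45],0],
    [[0,0,0],[0,0,-0.6],0],
    [[0,0,0],[0,0,-0.75],0],
    [[0,0,0],[0,0,-0.9],0],
    [[0,0,0],[0,0,-1],0],
    [[0,0,0],[0,0,-1],0],
  ],
)

```text
time: 54.12
ee_pos: [0.5002, -0.4191, 0.2179]
eef_rot: [3.139, 0.002, 1.527]
ft_force: [0.3, -0.6, -3.0]
grip_width: 0.0128
gripper_force: 58.7
```

Run:
```python
from h import *
s=fsnap('w15.png');W=pts(s)
s0=st();P=s0['ee_pos'];D=W[...,:2]-P[:2];h=np.radians(-2.5)
u=D@[np.cos(h),np.sin(h)];v=D@[-np.sin(h),np.cos(h)];Z=W[...,2]
m=(abs(Z-(P[2]+.007))<.012)&(abs(u)<.115)&(abs(v)<.07)
p=W[m][:,:2].astype(np.float32);r=cv2.minAreaRect(p);print(m.sum(),np.round(r[0],4),np.round(r[1],4),r[2],np.median(Z[m]))
for nm,k in(('+u',u>.06),('-u',u<-.06)): print(nm,(m&k).sum(),np.median(Z[m&k]))
go(.5285,-.1507,.23,np.radians(86.6-90))
```

```text
54.17 [ 0.4997 -0.4189  0.2166] [3.140e+00 1.000e-03 1.527e+00] w 0.0132 gf 58.7 F [-0.4 -0.4 -4.3]
14921 [ 0.5018 -0.41  ] [0.092  0.1969] 87.55366516113281 0.22054226207014524
+u 2788 0.21922530497957107
-u 2648 0.21882304127077487
54.17 [ 0.4997 -0.4189  0.2166] [3.140e+00 1.000e-03 1.527e+00] w 0.0132 gf 58.7 F [-0.4 -0.4 -4.3]
shift [ 3.364  0.213 -0.171]
turn [ 1.00e-03 -0.00e+00  1.01e+00]
```

View pics/w15.png

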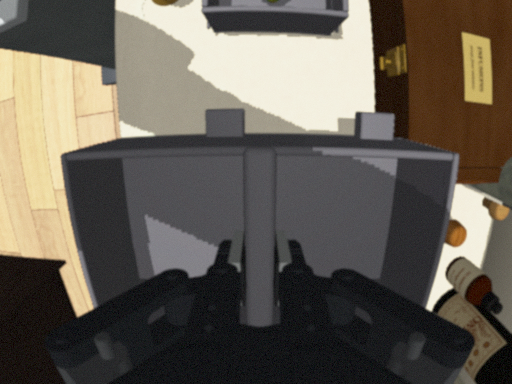

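The tote hangs level, held by its bar at (259,230), with both lugs visible. Raise it and turn by -90.8° in the world frame.

Call:
play_rows(
  deltas=[
    [[0,0,0.06],[0,0,-0.08],0],
    [[0,0,0.13],[0,0,-0.16],0],
    [[0,0,0.2],[0,0,-0.25],0],
    [[0,0,0.27],[0,0,-0.33],0],
    [[0,0,0.34],[0,0,-0.4],0],
    [[0,0,0.41],[0,0,-0.4],0],
    [[0,0,0.47],[0,0,-0.4],0],
    [[0,0,0.5],[0,0,-0.4],0],
  ],
)

```text
time: 54.83
ee_pos: [0.4991, -0.4183, 0.2467]
eef_rot: [-3.14, 0.0, 0.736]
ft_force: [-0.5, 0.0, -4.0]
grip_width: 0.0128
gripper_force: 58.7
```

Call:
play_rows(
  deltas=[
    [[0,0,0.06],[0,0,0],0],
    [[0,0,0.13],[0,0,0],0],
    [[0,0,0.2],[0,0,0],0],
    [[0,0,0.27],[0,0,0],0],
    [[0,0,0.34],[0,0,0],0],
    [[0,0,0.41],[0,0,0],0],
    [[0,0,0.47],[0,0,0],0],
    [[0,0,0.51],[0,0,0],0],
  ],
)

```text
time: 55.5
ee_pos: [0.4991, -0.4182, 0.2465]
eef_rot: [-3.141, 0.002, -0.064]
ft_force: [-0.3, -0.5, -3.8]
grip_width: 0.0127
gripper_force: 58.7
```

Run:
```python
from h import *
go(.53,-.1507,.23,np.radians(-3.4))
```

```text
55.5 [ 0.4991 -0.4182  0.2465] [-3.141e+00  2.000e-03 -6.400e-02] w 0.0127 gf 58.7 F [-0.3 -0.5 -3.8]
shift [ 0.17  -3.361  0.209]
turn [-0.001  0.001 -0.003]
```

Call:
play_rows(
  deltas=[
    [[0,0,0],[0,-0.06,0],0],
    [[0,0,0],[0.01,-0.14,0],0],
    [[0,0,0],[0.02,-0.25,0],0],
    [[0,0,0],[0.02,-0.36,0],0],
    [[0,0,0],[0.03,-0.48,0],0],
    [[0,0,0],[0.03,-0.6,0],0],
    [[0,0,0],[0.04,-0.72,0],0],
    [[0,0,0],[0.04,-0.84,0],0],
  ],
)

```text
time: 56.17
ee_pos: [0.5068, -0.3505, 0.2477]
eef_rot: [-3.142, -0.0, -0.059]
ft_force: [0.6, 0.9, -3.0]
grip_width: 0.013
gripper_force: 58.7
```

Call:
play_rows(
  deltas=[
    [[0,0,0],[0,-0.1,0],0],
    [[0,0,0],[0.01,-0.21,0],0],
    [[0,0,0],[0.02,-0.32,0],0],
    [[0,0,0],[0.02,-0.42,0],0],
    [[0,0,0],[0.03,-0.52,0],0],
    [[0,0,0],[0.03,-0.63,0],0],
    [[0,0,0],[0.04,-0.74,0],0],
    [[0,0,0],[0.04,-0.84,0],0],
  ],
)

```text
time: 56.83
ee_pos: [0.5139, -0.2838, 0.2476]
eef_rot: [-3.141, -0.0, -0.059]
ft_force: [0.1, 0.4, -3.6]
grip_width: 0.0129
gripper_force: 58.7
```

Call:
play_rows(
  deltas=[
    [[0,0,0],[0,-0.1,0],0],
    [[0,0,0],[0.01,-0.21,0],0],
    [[0,0,0],[0.02,-0.32,0],0],
    [[0,0,0],[0.02,-0.42,0],0],
    [[0,0,0],[0.03,-0.52,0],0],
    [[0,0,0],[0.03,-0.63,0],0],
    [[0,0,0],[0.04,-0.74,0],0],
    [[0,0,0],[0.04,-0.84,0],0],
  ],
)

```text
time: 57.5
ee_pos: [0.5211, -0.2169, 0.2476]
eef_rot: [-3.141, -0.0, -0.059]
ft_force: [0.2, 0.2, -3.5]
grip_width: 0.013
gripper_force: 58.7
```

Call:
play_rows(
  deltas=[
    [[0,0,0],[0,-0.12,0],0],
    [[0,0,0],[0.01,-0.24,0],0],
    [[0,0,0],[0.02,-0.36,0],0],
    [[0,0,0],[0.03,-0.48,0],0],
    [[0,0,0],[0.04,-0.6,0],0],
    [[0,0,0],[0.05,-0.71,0],0],
    [[0,0,0],[0.05,-0.8,0],0],
    [[0,0,0],[0.05,-0.84,0],0],
  ],
)

```text
time: 58.17
ee_pos: [0.5291, -0.1495, 0.2476]
eef_rot: [-3.141, 0.0, -0.058]
ft_force: [0.6, -0.3, -4.4]
grip_width: 0.013
gripper_force: 58.7
```

Run:
```python
from h import *
go(.53,-.1507,.134,np.radians(-3.4))
P=arm.sense()['ee_pos']
for n in('wrist','top'):
    s=fsnap() if n=='wrist' else snap(n);W=pts(s)
    D=W[...,:2]-[.5285,-.1507];h=np.radians(86.6)
    u=D@[np.cos(h),np.sin(h)];v=D@[-np.sin(h),np.cos(h)];Z=W[...,2]
    for nm,m in(('upper',(abs(Z-(P[2]+.007))<.01)&(abs(u)<.13)&(abs(v)<.075)),('lugs',(Z>P[2]-.058)&(Z<P[2]+.012)&(abs(u)<.13)&(abs(v)>.059)&(abs(v)<.085))):
        if m.sum()<5: print(n,nm,m.sum());continue
        r=cv2.minAreaRect(W[m][:,:2].astype(np.float32));print(n,nm,m.sum(),np.round(r[0],4),np.round(r[1],4),round(r[2],2),'u',np.percentile(u[m],[1,99]).round(3),'v',np.percentile(v[m],[1,99]).round(3),'u hist',np.histogram(u[m],np.arange(-.12,.13,.02))[0])
```

```text
58.17 [ 0.5291 -0.1495  0.2476] [-3.141  0.    -0.058] w 0.013 gf 58.7 F [ 0.6 -0.3 -4.4]
shift [0.012 0.014 1.42 ]
turn [-0.     0.     0.001]
wrist upper 13383 [ 0.5398 -0.1509] [0.1967 0.0925] 86.69 u [-0.097  0.097] v [-0.057  0.031] u hist [   0 1812  353  425  476 3485 3758  489  423  360 1802    0]
wrist lugs 1910 [ 0.5931 -0.1791] [0.1122 0.0144] 86.72 u [-0.079  0.031] v [-0.073 -0.059] u hist [  0   5 715 210   0   0 496 484   0   0   0   0]
top upper 144 [ 0.5319 -0.0997] [0.0919 0.1127] 87.06 u [0.006 0.097] v [-0.056  0.056] u hist [ 0  0  0  0  0  0 13 22 18 22 69  0]
top lugs 50 [ 0.5305 -0.1307] [0.0211 0.1436] 87.36 u [0.009 0.03 ] v [-0.073  0.071] u hist [ 0  0  0  0  0  0 26 24  0  0  0  0]
```

The upper tote is centred over the lower one, with its lugs at u = -70 and +20 mm. The notches are at u = +70 and -20 mm, so it will stack. Lower it.

Call:
play_rows(
  deltas=[
    [[0,0,0],[0.01,0.01,0.06],0],
    [[0,0,0],[0.01,0.01,0.15],0],
    [[0,0,0],[0.01,0.01,0.25],0],
    [[0,0,0],[0.01,0.01,0.35],0],
    [[0,0,0],[0.01,0.01,0.45],0],
    [[0,0,0],[0.01,0.01,0.55],0],
    [[0,0,0],[0.01,0.01,0.65],0],
    [[0,0,0],[0.01,0.01,0.7],0],
  ],
)

```text
time: 58.93
ee_pos: [0.5291, -0.1519, 0.1902]
eef_rot: [-3.141, 0.002, -0.059]
ft_force: [0.8, -0.7, -3.1]
grip_width: 0.0129
gripper_force: 58.6
```

Call:
play_rows(
  deltas=[
    [[0,0,0],[0,0,0.08],0],
    [[0,0,0],[0,0,0.16],0],
    [[0,0,0],[0,0,0.24],0],
    [[0,0,0],[0,0,0.32],0],
    [[0,0,0],[0,0,0.4],0],
    [[0,0,0],[0,0,0.48],0],
    [[0,0,0],[0,0,0.56],0],
    [[0,0,0],[0,0,0.62],0],
  ],
)

```text
time: 59.6
ee_pos: [0.5295, -0.1519, 0.1412]
eef_rot: [-3.141, 0.0, -0.059]
ft_force: [0.5, 0.3, -4.8]
grip_width: 0.0128
gripper_force: 58.7
```

Call:
play_rows(
  deltas=[
    [[0,0,0],[0,0,0.01],0],
    [[0,0,0],[0,0,0.02],0],
    [[0,0,0],[0,0,0.03],0],
    [[0,0,0],[0,0,0.04],0],
    [[0,0,0],[0,0,0.05],0],
    [[0,0,0],[0,0,0.06],0],
    [[0,0,0],[0,0,0.06],0],
    [[0,0,0],[0,0,0.06],0],
  ],
)

```text
time: 60.27
ee_pos: [0.5296, -0.152, 0.1373]
eef_rot: [-3.142, -0.0, -0.059]
ft_force: [0.1, 0.0, -3.5]
grip_width: 0.0128
gripper_force: 58.6
```

Call:
play_rows(
  deltas=[
    [[0,0,0],[0,0,0.01],0],
    [[0,0,0],[0,0,0.015],0],
    [[0,0,0],[0,0,0.02],0],
    [[0,0,0],[0,0,0.025],0],
    [[0,0,0],[0,0,0.025],0],
    [[0,0,0],[0,0,0.025],0],
    [[0,0,0],[0,0,0.025],0],
    [[0,0,0],[0,0,0.025],0],
  ],
)

```text
time: 60.93
ee_pos: [0.5297, -0.152, 0.1359]
eef_rot: [-3.142, -0.001, -0.06]
ft_force: [-2.0, 0.5, 6.6]
grip_width: 0.0129
gripper_force: 60.1
```

It is seated, with the force up to +6.6 N. Release and lift clear.

Call:
play_rows(
  deltas=[
    [[0,0,0],[0,0,0],0.1],
    [[0,0,0],[0,0,0],0.2],
    [[0,0,0],[0,0,0],0.3],
    [[0,0,0],[0,0,0],0.45],
    [[0,0,0],[0,0,0],0.6],
    [[0,0,0],[0,0,0],0.75],
    [[0,0,0],[0,0,0],0.75],
    [[0,0,0],[0,0,0],0.75],
  ],
)

```text
time: 61.6
ee_pos: [0.5296, -0.152, 0.1352]
eef_rot: [-3.142, 0.0, -0.059]
ft_force: [0.2, -0.5, 0.3]
grip_width: 0.064
gripper_force: 0.0
```

Call:
play_rows(
  deltas=[
    [[0,0,0],[0,0,-0.1],0.75],
    [[0,0,0],[0,0,-0.2],0.75],
    [[0,0,0],[0,0,-0.35],0.75],
    [[0,0,0],[0,0,-0.5],0.75],
    [[0,0,0],[0,0,-0.65],0.75],
    [[0,0,0],[0,0,-0.8],0.75],
    [[0,0,0],[0,0,-0.95],0.75],
    [[0,0,0],[0,0,-1],0.75],
  ],
)

```text
time: 62.27
ee_pos: [0.5304, -0.1522, 0.2178]
eef_rot: [3.141, -0.003, -0.06]
ft_force: [0.4, -0.3, -0.4]
grip_width: 0.0641
gripper_force: 0.0
```

Call:
play_rows(
  deltas=[
    [[0,0,0],[0,0,-0.15],0.75],
    [[0,0,0],[0,0,-0.3],0.75],
    [[0,0,0],[0,0,-0.45],0.75],
    [[0,0,0],[0,0,-0.6],0.75],
    [[0,0,0],[0,0,-0.75],0.75],
    [[0,0,0],[0,0,-0.9],0.75],
    [[0,0,0],[0,0,-1],0.75],
    [[0,0,0],[0,0,-1],0.75],
  ],
)

```text
time: 62.93
ee_pos: [0.5303, -0.1522, 0.297]
eef_rot: [3.141, -0.003, -0.06]
ft_force: [0.1, 0.5, 1.0]
grip_width: 0.0641
gripper_force: 0.0
```

Run:
```python
from h import *
st()
s=fsnap();W=pts(s);D=W[...,:2]-[.5285,-.1507];h=np.radians(86.6)
u=D@[np.cos(h),np.sin(h)];v=D@[-np.sin(h),np.cos(h)];Z=W[...,2]
m=(Z>.132)&(Z<.15)&(abs(u)<.13)&(abs(v)<.075);p=W[m];r=cv2.minAreaRect(p[:,:2].astype(np.float32));print('upper',m.sum(),np.round(r[0],4),np.round(r[1],4),round(r[2],2),'u',np.percentile(u[m],[1,99]).round(4),'v',np.percentile(v[m],[1,99]).round(4))
A=np.c_[u[m],v[m],np.ones(m.sum())];print('plane slope u,v,z0',np.linalg.lstsq(A,p[:,2],rcond=None)[0].round(4))
m=(Z>.07)&(Z<.084)&(abs(u)<.125)&(abs(v)<.075);r=cv2.minAreaRect(W[m][:,:2].astype(np.float32));print('lower',m.sum(),np.round(r[0],4),np.round(r[1],4),round(r[2],2))
s=snap('top');W=pts(s);Z=W[...,2]
near=(abs(W[...,0]-.457)<.06)&(abs(W[...,1]-.063)<.04)&(Z>.11)&(Z<.15);print('bow',near.sum(),np.nanmean(W[near],0))
limes(s,W)
```

```text
62.93 [ 0.5303 -0.1522  0.297 ] [ 3.141e+00 -3.000e-03 -6.000e-02] w 0.0641 gf 0.0 F [0.1 0.5 1. ]
upper 4170 [ 0.531  -0.1533] [0.1968 0.1118] 86.51 u [-0.0996  0.0949] v [-0.058   0.0526]
plane slope u,v,z0 [-0.0016 -0.0049  0.1387]
lower 12448 [ 0.5384 -0.1504] [0.2213 0.1232] 87.25
bow 54 [0.45663145 0.06171043 0.12562205]
```

Rim at about 0.139 m, level, centred within 3 mm and square. The tongs stand upright and no limes are left on the tray, so I hand in.

```bash
python3 -c "
from bench import arm
print(arm.close_job())"
```

```text
the job is handed in; nothing more can be done
None
```

I handed the job in with both limes on the lower tote's floor, the upper tote stacked level and square on its rim, and the tongs upright in the caddy; I viewed 16 pictures where the limit was 14, and the hand-in returned no verdict.

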